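# Break two taper arbors out of a leaning stand and hang them in the fork rest

### The job

Take the two taper arbors out of the leaning stand and hang them in the fork rest, the tall one first because it stands in the way of the short one. Each sits fast in its taper under two bayonet hooks: turn it anticlockwise, seen from its head, until its ears are clear of the hooks and the taper has let go, then draw it straight out along its own axis. Slide each into a slot of its own, pushed to the back and hanging upright with its flange flat on the fork, and do not disturb the roll of tape, the tin or the pliers.

Things in the scene. Friction and masses are not known exactly. Their poses are not given: they have to be found in the camera images.
- stand: Grey arbor stand, fixed; origin under the centre of its 150 x 200 mm foot, z up, -x its front. Two steel noses 72 mm across, 96 mm apart along y, lean 30 degrees to its front: outward seat axis (-sin 30, 0, cos 30) in its frame. Sprung faces in each bore grip the taper: turning takes about 0.3 N m, the first 8 mm of pull 10 to 25 N; then it is loose. The shank leaves the nose after 52 mm.
- seat0 (a point): Centre of the mouth of the stand's left (+y) seat, 97 mm above the bench: a seated arbor's origin. Axes: the stand's. Two hooks, uphill and downhill, reach over the ears (25 to 36 mm off the axis, 14 mm above the mouth). They stop a clockwise turn; anticlockwise (positive about the outward axis) the ears are clear from 45 degrees to about 110; turn 55 to 70.
- seat1 (a point): The same for the stand's right (-y) seat: centre of its mouth, 97 mm above the bench, same axes, hooks and turn.
- tall_arbor: The taller taper arbor, steel, 182 mm long, about 0.35 kg. Origin: centre of the flange's underside; z: up its axis to the head. Shank z -52 (19 mm thick) to 0 (28 mm); flange 46 mm across, z 0 to 7, two ears 14 mm wide out to 29.5 mm on its +x and -x sides; neck 26 mm thick; round ribbed head 36 mm across, z 96 to 130. Starts in either seat, z along the seat's axis, x in the stand's x-z plane.
- tall_arbor_head (a point): On the tall arbor's axis, 16 mm below the top of its head, 114 mm from its origin: the middle of the grip.
- short_arbor: The shorter taper arbor, steel, 114 mm long, about 0.25 kg. Origin: centre of the flange's underside; z: up its axis to the head. Shank z -52 (19 mm thick) to 0 (28 mm); flange 46 mm across, z 0 to 7, two ears 14 mm wide out to 29.5 mm on its +x and -x sides; neck 26 mm thick; round ribbed head 36 mm across, z 28 to 62. Starts in either seat, z along the seat's axis, x in the stand's x-z plane.
- short_arbor_head (a point): On the short arbor's axis, 16 mm below the top of its head, 46 mm from its origin: the middle of the grip.
- fork: Fork rest, fixed: steel plate 8 mm thick, top face 95 mm above the bench, on an upright at its back, nothing above it. Origin on the bench, z up, -x its front. Two slots 32 mm wide, 92 mm apart along y, open to the front (mouth at x = -58 mm, widened over the first 14 mm; back wall at x = +12 mm). An arbor hangs by its flange, shank in the slot.
- slot0 (a point): In the fork's left slot (+y side), on the level of the plate's top face, 15 mm in front of the slot's back wall: where the origin of an arbor pushed fully home lies. Its axes are the fork's (-x = out of the slot).
- slot1 (a point): The same for the right slot (-y side).
- masking_tape: Roll of masking tape lying flat, 100 mm across, 24 mm high; origin under its centre. Leave it alone.
- flux_tin: Small black round tin, 41 mm across, 24 mm high; origin under its centre. Leave it alone.
- pliers_round: Blue-handled pliers lying flat, 140 mm long, 12 mm high; origin under the middle. Leave them alone.

How it is judged:
On the way, in this order (a step that is already met when the one before it is completed fails the run):
1. the tall arbor is turned at least 36 degrees while still in its seat (angle between the x axis of tall_arbor and the y axis of stand, either way round below 0.95 rad and (distance between tall_arbor and seat0 below 0.015 m or distance between tall_arbor and seat1 below 0.015 m)), for 0.05 s.
2. the tall arbor hangs in a fork slot, upright, flange on the plate (((horizontal distance between tall_arbor and slot0 below 0.009 m and z of tall_arbor in the frame of slot0 between -0.004 and 0.004 m and angle between tall_arbor's own z axis and vertical below 0.1 rad) or (horizontal distance between tall_arbor and slot1 below 0.009 m and z of tall_arbor in the frame of slot1 between -0.004 and 0.004 m and angle between tall_arbor's own z axis and vertical below 0.1 rad))), for 0.1 s.
3. then the short arbor is turned at least 36 degrees while still in its seat (angle between the x axis of short_arbor and the y axis of stand, either way round below 0.95 rad and (distance between short_arbor and seat0 below 0.015 m or distance between short_arbor and seat1 below 0.015 m)), for 0.05 s.
At the end, for the whole second after the job is handed in: Both arbors hang at rest in the fork rest, one in each slot: flange underside within 4 mm of the plate's top face, axis within 9 mm of the slot's home point, within 0.1 rad (6 degrees) of upright (((horizontal distance between tall_arbor and slot0 below 0.009 m and z of tall_arbor in the frame of slot0 between -0.004 and 0.004 m and angle between tall_arbor's own z axis and vertical below 0.1 rad) or (horizontal distance between tall_arbor and slot1 below 0.009 m and z of tall_arbor in the frame of slot1 between -0.004 and 0.004 m and angle between tall_arbor's own z axis and vertical below 0.1 rad)) and ((horizontal distance between short_arbor and slot0 below 0.009 m and z of short_arbor in the frame of slot0 between -0.004 and 0.004 m and angle between short_arbor's own z axis and vertical below 0.1 rad) or (horizontal distance between short_arbor and slot1 below 0.009 m and z of short_arbor in the frame of slot1 between -0.004 and 0.004 m and angle between short_arbor's own z axis and vertical below 0.1 rad)) and linear speed of each of tall_arbor, short_arbor below 0.02 m/s and angular speed of each of tall_arbor, short_arbor below 0.2 rad/s); the robot touches nothing.
It fails at once if the roll of tape is moved more than 20 mm (distance of masking_tape from where it was at the start of the episode above 0.02 m).
It fails at once if the tin is moved more than 20 mm (distance of flux_tin from where it was at the start of the episode above 0.02 m).
It fails at once if the pair of pliers is moved more than 20 mm (distance of pliers_round from where it was at the start of the episode above 0.02 m).
It also fails if it takes over 72 s, if anything falls off the work surface, if the arm or the gripper's body presses on something with over 40 N, if the wrist force passes 120 N, or if a joint passes its speed limit or range.

### The arm

A 6-joint arm with a two-finger parallel gripper is mounted at the origin on a cart in front of the work surface, level with it; the furniture and walls round the work are solid. World frame = base frame: x ahead of the robot, y to its left, z up, the work surface at z = 0. Lengths are in m, angles in rad, forces in N, time in s.
With the tool pointing down it reaches from about 0.25 to 0.775 m from the base axis. Payload 4 kg.
Tool frame: the origin (TCP) lies midway between the tips of the shut fingers; the grasp point (between the pads) lies 19 mm behind it; z points along the fingers, x is the direction in which the jaws open and shut, and the axes are right-handed (so a half turn about z gives the same grasp; the last joint's range is limited). The gripper opens to 94 mm and grips with 3 to 60 N. Pads are 16 mm wide; open, the fingers measure 119 mm over their backs; the gripper's body (75 mm by 177 mm) begins 78 mm behind the grasp point.
Start: joints at [1.247, 0.087, 1.371, -0, 1.684, -0.103], TCP at [0.12, 0.537, 0.206] pointing down, gripper open.
Joint ranges: [-3.1, 3.1], [-0.76, 2.03], [0.27, 2.55], [-1.08, 4.22], [0.17, 2.65], [-2.57, 2.57]. Speed limits (rad/s): [2.79, 2.79, 3.14, 3.14, 3.14, 3.14].

### API

Orientations are given as [roll, pitch, yaw] about the fixed x, y, z axes, in that order (R = Rz(yaw) Ry(pitch) Rx(roll)).
In Python, from plant import read_state, snapshot, finish_job, search_frame, masks_of gives the robot as it stands.
- The arm moves only by the shell command python3 -m pendant 'ROWS' [FORCE]. ROWS is JSON, a list of rows, each a list of 3 entries, a list of its own where there are three numbers: the opening, from 0 (shut) to 1 (fully open), then the shift along the tool's x, y, z in m, then the turn, a rotation vector about the tool's x, y, z in rad. A call has 1 to 10 rows; each row shifts and turns the commanded pose from where the row before left it, along the tool's axes as they then stand; what a row does not reach is not made up. A row lasts 1/8 s, in which the tool goes at most 62.5 mm and 10.7 degrees, less where a joint would pass 70% of its speed; a pose out of reach is approached as far as the arm can. A call is refused whole if a number of a shift passes 0.0625 or a number of a turn 0.188, either way. A call with a gripper value outside its range is refused whole. The fingers move at their own pace and stop on an object; FORCE is the grip in N (left out, the last holds). Time passes only in rows, so rows that do not move let the fingers close. It gives the time, the measured TCP pose, the force and the opening at its end, in the units of the state.
- read_state(): the state, without advancing time (a new reading comes with each control period).
- snapshot(name): name is "side" or "top" or "wrist"; returns a dict with "image" (420x560x3 uint8, red, green, blue), "depth" (420x560 float32, m along the optical axis (not along the pixel's ray), 0 where there is no reading), "fx", "fy", "cx", "cy" (pixels), "D" ([k1, k2, p1, p2, k3] as OpenCV has them; the pictures are not rectified), "R" (3x3) and "t" (3): a world point X has camera coordinates R X + t. Camera axes: x right, y down, z forward; pixel columns grow to the right and rows downward; lengths in m; the calibration is good to about 2 mm. A picture is of the moment at which its call begins.
- finish_job(): hands the job in, once; it reports no verdict.
Trained networks look in a picture, given as the dict that the camera call returned (one of the last four; its "shot" number tells which), for a name from the list of things; names that differ only in an ending like _2 or _b are one class to them, and where a whole thing is asked for, a point or a joint stands for the part that bears it (a point fixed in the world has none). Each returns a list of dicts, best first, with "p" (0 to 1); they miss things now and then, are a little off and sometimes report something else, mostly with a low value. They report only what shows in the picture. A call takes as long as a camera call.
- search_frame(label, picture): "at" ([column, row] in pixels, amid what is visible of it).
- masks_of(label, picture): "region" (420x560 bool, what is visible of it) and "at" ([column, row] in pixels, amid what is visible of it).
The state is a dict: "t": time; "q": joint angles; "joint_vel": joint speeds; "joint_torque": joint torques, N m; "tool_pos": TCP position; "ee_rot": TCP orientation; "force": force on the tool from outside, world axes, zero at the start; "moment": the same for the moment, N m; "opening": finger opening in m.
Only numpy, scipy, OpenCV 4.12 (cv2) and the standard library are available. Lean on these libraries where they do the work, as an engineer would, in place of code of your own. Each camera call takes 0.05 s, during which the arm holds its last target.

## Working session

There is one attempt and no reset: what is moved stays moved. The work goes in short steps, Python scripts to look and compute and a shell command to move; the robot and the scene stay as the last step left them, time stands still between calls to the robot, and variables do not carry over. Pictures are saved under pics/ and viewed, and the job is handed in when it is done.

```bash
mkdir -p pics; ls
python3 - <<'E'
from plant import *
import cv2,numpy as np
print(read_state())
for n in ["side","top"]:
    s=snapshot(n); np.savez(f"{n}0.npz",**{k:v for k,v in s.items()})
    cv2.imwrite(f"pics/{n}0.png",s["image"][:,:,::-1])
    print(n,s["fx"],s["cx"],s["cy"],s["D"],s["R"],s["t"])
    for l in ["stand","tall_arbor","short_arbor","tall_arbor_head","short_arbor_head","fork","masking_tape","flux_tin","pliers_round"]:
        print(l,[(round(d["p"],2),d["at"]) for d in search_frame(l,s)][:3])
E
```

```text
pics
{'t': 0.0, 'q': array([ 1.24695748e+00,  8.79294370e-02,  1.37225720e+00,  8.01849030e-06,
        1.68359322e+00, -1.03078305e-01]), 'joint_vel': array([-0.00099913, -0.00078407, -0.00163253, -0.00041179, -0.00035989,
        0.00059356]), 'joint_torque': array([-8.26340183e-04, -3.40180600e+01, -3.02429008e+01,  7.17448932e-02,
        3.28819093e-02, -1.84517858e-04]), 'tool_pos': array([0.12024778, 0.53612759, 0.20431666]), 'ee_rot': array([-3.14135967e+00,  2.17477617e-03,  1.35003693e+00]), 'force': array([-0.09702874,  0.2156583 ,  0.59231551]), 'moment': array([-0.03264178, -0.03152189,  0.02311964]), 'opening': 0.09405668065334517}
side 407.616328241388 276.1126423610048 208.24045546674222 [-0.06437817  0.          0.          0.          0.        ] [[ 0.99776834  0.06634737 -0.00750752]
 [ 0.02527144 -0.47931425 -0.87727943]
 [-0.06180364  0.87513192 -0.47992128]] [-0.47327894  0.09925278  1.10093512]
stand [(0.83, [305.4, 331.0]), (0.63, [320.8, 252.5])]
tall_arbor [(0.78, [319.0, 254.3])]
short_arbor [(0.57, [273.3, 275.8])]
tall_arbor_head [(0.96, [320.9, 253.1])]
short_arbor_head [(0.76, [274.2, 276.2])]
fork [(0.96, [342.6, 229.5])]
masking_tape [(0.56, [252.5, 259.1])]
flux_tin [(0.73, [203.2, 322.6])]
pliers_round []
top 394.2191596783712 282.0131374316133 214.11984631223393 [-0.01753136  0.          0.          0.          0.        ] [[-0.02725279 -0.99946913 -0.01785331]
 [-0.98318251  0.03002651 -0.18014037]
 [ 0.18058082  0.01264374 -0.98347888]] [-0.01389145  0.51199133  1.10551677]
stand []
tall_arbor [(0.77, [357.9, 181.7])]
short_arbor [(0.79, [374.6, 212.7]), (0.65, [257.3, 180.2])]
tall_arbor_head []
short_arbor_head [(0.73, [370.1, 215.3])]
fork [(0.75, [252.9, 175.2])]
masking_tape [(0.8, [296.3, 229.6])]
flux_tin [(0.55, [305.8, 231.8]), (0.51, [369.3, 270.1]), (0.17, [368.6, 204.8])]
pliers_round [(0.67, [179.9, 201.5])]
```

View pics/side0.png

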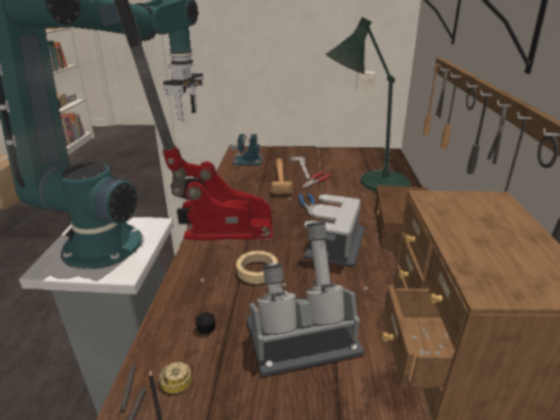

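View pics/top0.png

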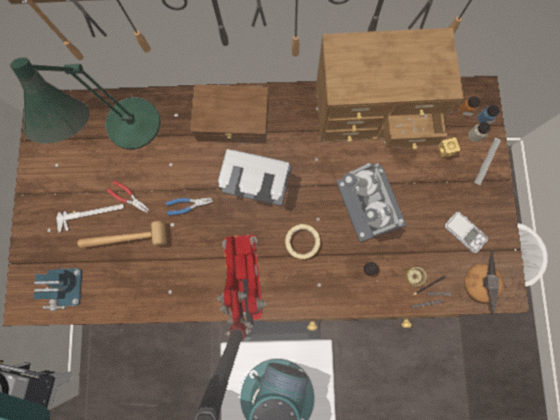

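```bash
cat > h.py <<'E'
import numpy as np,cv2
def K(s): return np.array([[s["fx"],0,s["cx"]],[0,s["fy"],s["cy"]],[0,0,1]],float)
def cloud(s):
    d=np.asarray(s["depth"]); v,u=np.mgrid[0:420,0:560]
    p=cv2.undistortPoints(np.stack([u,v],-1).reshape(-1,1,2).astype(np.float64),K(s),np.asarray(s["D"],float)).reshape(420,560,2)
    c=np.dstack([p[...,0]*d,p[...,1]*d,d])
    w=(c-np.asarray(s["t"]))@np.asarray(s["R"]); w[d<=0]=np.nan
    return w
def proj(s,X):
    r,_=cv2.Rodrigues(np.asarray(s["R"],float))
    return cv2.projectPoints(np.asarray(X,float).reshape(-1,1,3),r,np.asarray(s["t"],float),K(s),np.asarray(s["D"],float))[0].reshape(-1,2)
E
python3 - <<'E'
import numpy as np,cv2
from h import *
for n in["side","top"]:
    s=np.load(n+"0.npz"); w=cloud(s)
    np.save(n+"w.npy",w)
    if n=="top":
        for c in [(373,268),(303,226),(370,204),(341,195),(401,240),(378,170),(348,180),(358,240),(255,160),(235,182),(270,187),(240,200),(245,325),(228,365),(210,405),(245,250),(190,205),(340,60),(330,130),(230,110)]:
            print(c,np.round(w[c[1],c[0]],3))
    im=s["image"][:,:,::-1]
    a=(140,240,300,420) if n=="top" else (180,370,190,390)
    if n=="top": a=(140,245,200,420)
    cr=im[a[0]:a[1],a[2]:a[3]]
    k=min(800/cr.shape[1],600/cr.shape[0])
    cv2.imwrite(f"pics/{n}0c.png",cv2.resize(cr,None,fx=k,fy=k,interpolation=cv2.INTER_CUBIC)); print(k)
s=np.load("side0.npz");w=np.load("sidew.npy")
for c in [(175,150),(150,90),(130,20),(230,210),(202,180),(318,228),(274,270),(340,205),(340,240)]: print(c,np.round(w[c[1],c[0]],3))
E
```

```text
3.1578947368421053
(373, 268) [ 0.349 -0.288  0.022]
(303, 226) [ 0.478 -0.09   0.024]
(370, 204) [ 0.524 -0.277  0.093]
(341, 195) [ 0.572 -0.209  0.01 ]
(401, 240) [ 0.43  -0.382  0.   ]
(378, 170) [ 0.646 -0.326  0.013]
(348, 180) [ 0.564 -0.2    0.21 ]
(358, 240) [ 0.433 -0.253  0.006]
(255, 160) [0.663 0.044 0.095]
(235, 182) [0.622 0.113 0.012]
(270, 187) [0.603 0.006 0.011]
(240, 200) [ 0.569  0.1   -0.003]
(245, 325) [0.216 0.064 0.219]
(228, 365) [0.171 0.068 0.459]
(210, 405) [0.146 0.07  0.606]
(245, 250) [0.411 0.082 0.036]
(190, 205) [0.557 0.254 0.   ]
(340, 60) [ 0.869 -0.191  0.258]
(330, 130) [ 0.747 -0.176  0.095]
(230, 110) [0.823 0.117 0.087]
3.6363636363636362
(175, 150) [0.213 0.075 0.248]
(150, 90) [0.173 0.067 0.402]
(130, 20) [0.15  0.066 0.557]
(230, 210) [0.349 0.052 0.089]
(202, 180) [0.27  0.093 0.157]
(318, 228) [ 0.57  -0.221  0.208]
(274, 270) [ 0.49  -0.282  0.152]
(340, 205) [ 0.66   0.264 -0.001]
(340, 240) [0.644 0.048 0.008]
```

View pics/side0c.png

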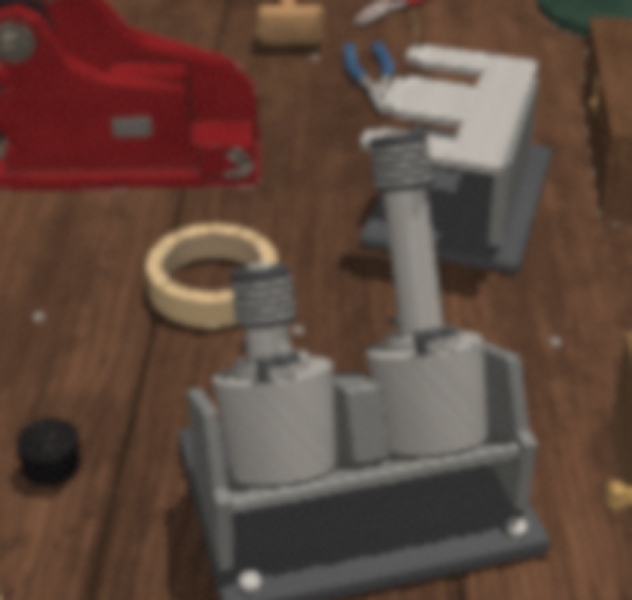

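View pics/top0c.png

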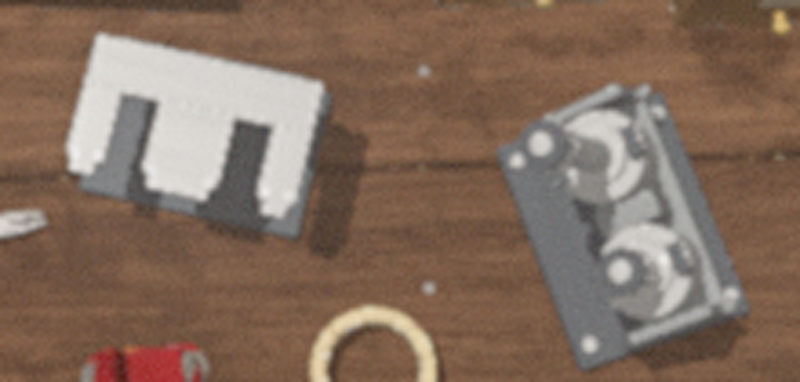

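Run:
```python
import numpy as np,cv2
for n in["side","top"]:
    s=np.load(n+"0.npz"); w=np.load(n+"w.npy")
    print(n,"cam",np.round(-s["R"].T@s["t"],3))
w=np.load("topw.npy")
for r in range(320,420,6):
    row=w[r,180:260]; 
    print(r,[ (180+i,np.round(row[i],2).tolist()) for i in range(0,80,6) if row[i,2]>.15])
m=(w[...,2]>.4)&(w[...,0]<.6); 
w=np.load("sidew.npy")
for r in range(0,160,12):
    row=w[r]; ii=[i for i in range(100,230,4) if row[i,2]>.15 and row[i,0]>0.05]
    print(r,[(i,np.round(row[i],2).tolist()) for i in ii])
for n,a in [("side",(0,130,0,230)),("top",(310,420,0,340))]:
    im=np.load(n+"0.npz")["image"][:,:,::-1][a[0]:a[1],a[2]:a[3]]
    k=min(800/im.shape[1],600/im.shape[0])
    cv2.imwrite(f"pics/{n}0arm.png",cv2.resize(im,None,fx=k,fy=k,interpolation=cv2.INTER_CUBIC))
```

```text
side cam [ 0.538 -0.884  0.612]
top cam [ 0.303 -0.043  1.179]
320 [(234, [0.23, 0.09, 0.22]), (240, [0.23, 0.08, 0.2]), (246, [0.22, 0.07, 0.18])]
326 [(234, [0.22, 0.09, 0.25]), (240, [0.22, 0.07, 0.25]), (246, [0.21, 0.06, 0.21])]
332 [(228, [0.2, 0.1, 0.23]), (234, [0.21, 0.08, 0.28]), (240, [0.21, 0.07, 0.27]), (246, [0.2, 0.06, 0.23])]
338 [(234, [0.2, 0.08, 0.32]), (240, [0.2, 0.07, 0.29])]
344 [(228, [0.19, 0.08, 0.35]), (234, [0.19, 0.07, 0.35]), (240, [0.19, 0.06, 0.31])]
350 [(228, [0.19, 0.08, 0.39]), (234, [0.18, 0.07, 0.38])]
356 [(222, [0.18, 0.09, 0.41]), (228, [0.18, 0.07, 0.42]), (234, [0.18, 0.07, 0.4])]
362 [(222, [0.17, 0.08, 0.45]), (228, [0.17, 0.07, 0.45]), (234, [0.17, 0.06, 0.41])]
368 [(216, [0.17, 0.09, 0.47]), (222, [0.17, 0.07, 0.48]), (228, [0.17, 0.07, 0.47])]
374 [(216, [0.16, 0.08, 0.5]), (222, [0.16, 0.07, 0.5]), (228, [0.16, 0.06, 0.48])]
380 [(210, [0.16, 0.09, 0.51]), (216, [0.16, 0.08, 0.53]), (222, [0.16, 0.07, 0.52]), (228, [0.15, 0.06, 0.49])]
386 [(210, [0.16, 0.08, 0.55]), (216, [0.16, 0.07, 0.55]), (222, [0.16, 0.06, 0.54])]
392 [(210, [0.
[... 5772 characters left out ...]
9, 0.17]), (216, [0.13, 0.99, 0.17]), (220, [0.15, 1.0, 0.17]), (224, [0.17, 1.0, 0.17]), (228, [0.19, 0.99, 0.17])]
108 [(152, [0.17, 0.07, 0.36]), (156, [0.18, 0.07, 0.36]), (160, [0.19, 0.07, 0.36]), (176, [0.1, 0.48, 0.25]), (180, [0.11, 0.48, 0.25]), (192, [0.12, 0.58, 0.22]), (196, [0.14, 0.6, 0.22])]
120 [(156, [0.18, 0.07, 0.33]), (160, [0.19, 0.07, 0.33]), (164, [0.2, 0.07, 0.33])]
132 [(160, [0.18, 0.07, 0.3]), (164, [0.19, 0.07, 0.3]), (168, [0.2, 0.08, 0.29])]
144 [(164, [0.19, 0.07, 0.27]), (168, [0.2, 0.07, 0.26]), (172, [0.21, 0.08, 0.26])]
156 [(164, [0.18, 0.07, 0.23]), (168, [0.2, 0.06, 0.24]), (172, [0.21, 0.06, 0.24]), (176, [0.22, 0.07, 0.23]), (180, [0.22, 0.08, 0.23])]
```

Run:
```python
from plant import *
import cv2,numpy as np
s=snapshot("wrist"); np.savez("wrist0.npz",**s)
cv2.imwrite("pics/wrist0.png",s["image"][:,:,::-1]); print(-s["R"].T@s["t"],s["R"])
```

```text
[0.03850903 0.55616809 0.38484504] [[ 2.19666125e-01  9.75575066e-01 -2.91108913e-04]
 [ 9.35550218e-01 -2.10569285e-01  2.83560162e-01]
 [ 2.76572925e-01 -6.25609090e-02 -9.58954404e-01]]
```

View pics/side0arm.png

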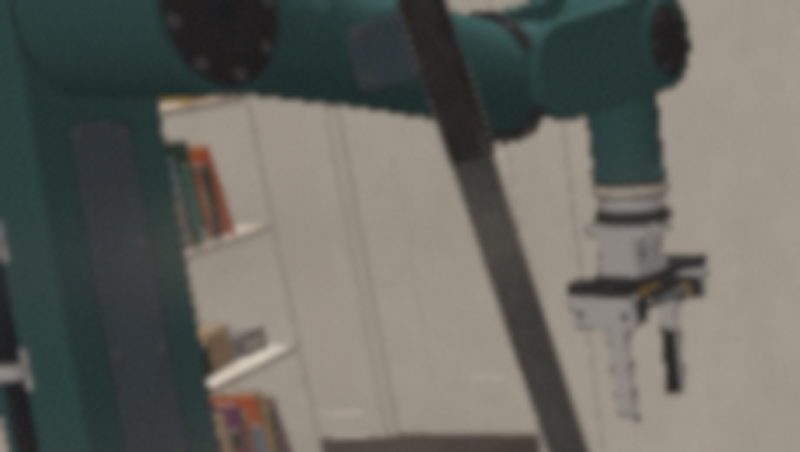

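View pics/top0arm.png

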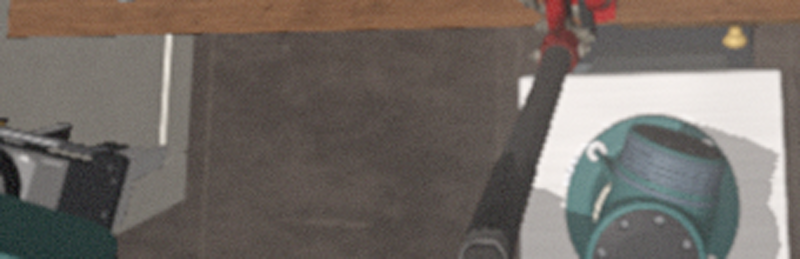

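View pics/wrist0.png

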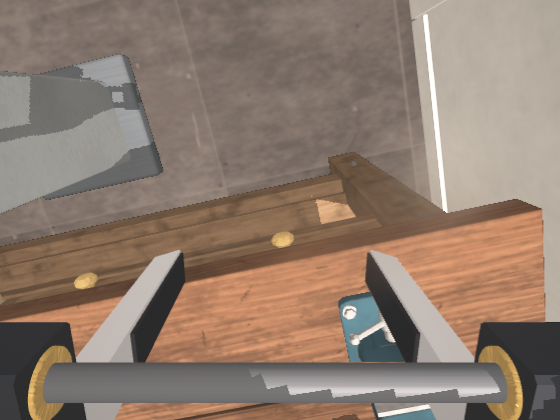

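```bash
cat > lg.py <<'E'
from plant import read_state
import json,numpy as np
s=read_state()
open("log.jsonl","a").write(json.dumps({k:np.asarray(v).tolist() for k,v in s.items()})+"\n")
print("q",np.round(s["q"],3),"F",np.round(s["force"],1),"M",np.round(s["moment"],2), "p",np.round(s["tool_pos"],4),"r",np.round(s["ee_rot"],3))
E
python3 lg.py
python3 -m pendant '[[1,[0,0,-0.05],[0,0,0]],[1,[0,0,-0.05],[0,0,0]],[1,[0,0,-0.05],[0,0,0]],[1,[0,0,0],[0,0,0]]]'; python3 lg.py
python3 -m pendant '[[1,[0,0,0],[0.15,0,0]],[1,[0,0,0],[0,0.15,0]],[1,[0,0,0],[0,0.15,0]],[1,[0,0,0],[0,0,0]],[1,[0,0,0],[0,0,0]]]'; python3 lg.py
```

```text
q [ 1.247  0.087  1.371 -0.     1.684 -0.103] F [-0.1 -1.2 -0.6] M [ 0.05  0.01 -0.01] p [0.1205 0.5367 0.2055] r [ 3.142 -0.     1.35 ]
t: 1.55
tool_pos: [0.1209, 0.5379, 0.3612]
ee_rot: [3.14, -0.011, 1.35]
force: [0.5, -0.2, 0.1]
opening: 0.0941
q [ 1.247  0.106  1.043  0.     1.982 -0.103] F [ 0.5 -0.2  0.1] M [ 0.   -0.06 -0.02] p [0.1209 0.5379 0.3612] r [ 3.14  -0.011  1.35 ]
t: 2.17
tool_pos: [0.1205, 0.5369, 0.3554]
ee_rot: [-2.985, -0.295, 1.304]
force: [0.0, 0.4, -0.2]
opening: 0.0941
q [ 1.112 -0.125  1.322  0.211  1.681 -0.164] F [ 0.   0.4 -0.2] M [-0.12  0.01  0.04] p [0.1205 0.5369 0.3554] r [-2.985 -0.295  1.304]
```

```bash
cat > kin.py <<'E'
import numpy as np,json
from scipy.spatial.transform import Rotation as Ro
from scipy.optimize import least_squares
def chain(q,p):
    h,a,off,L1,e,L2,d=p
    R=Ro.from_euler('z',q[0]); P=R.apply([a,off,h]); pts=[P]
    R=R*Ro.from_euler('y',q[1]); P=P+R.apply([0,0,L1]); pts.append(P)
    R=R*Ro.from_euler('y',q[2]); P=P+R.apply([e,0,L2]); pts.append(P)
    R=R*Ro.from_euler('z',q[3])*Ro.from_euler('y',q[4]); P=P+R.apply([0,0,d]); pts.append(P)
    R=R*Ro.from_euler('z',q[5]+np.pi)
    return pts,R
def fit():
    L=[json.loads(l) for l in open("log.jsonl")]
    def f(p):
        o=[]
        for s in L:
            pts,R=chain(s["q"],p); o+=list(pts[-1]-s["tool_pos"])
        return np.r_[np.array(o)*1000,(p-np.array([.3,0,.057,.35,0,.35,.35]))*.3]
    return least_squares(f,[.3,0,.057,.35,0,.35,.35]).x,L
if __name__=="__main__":
    p,L=fit(); print(np.round(p,4))
    for s in L:
        pts,R=chain(s["q"],p); rr=R.inv()*Ro.from_euler('xyz',s["ee_rot"])
        print(np.round((pts[-1]-s["tool_pos"])*1000,1),np.round(rr.as_rotvec(),3))
        print(np.round(pts,3).tolist())
E
python3 kin.py
```

```text
[0.1526 0.     0.0566 0.449  0.1007 0.4998 0.3506]
[-0. -0.  0.] [ 0. -0.  0.]
[[-0.054, 0.018, 0.153], [-0.041, 0.055, 0.6], [0.12, 0.537, 0.556], [0.12, 0.537, 0.206]]
[-0. -0. -0.] [ 0.  0. -0.]
[[-0.054, 0.018, 0.153], [-0.039, 0.063, 0.599], [0.12, 0.534, 0.712], [0.121, 0.538, 0.361]]
[ 0.  0. -0.] [ 0. -0.  0.]
[[-0.051, 0.025, 0.153], [-0.075, -0.025, 0.598], [0.147, 0.425, 0.687], [0.121, 0.537, 0.355]]
```

```bash
cat > fitst.py <<'E'
import numpy as np
from scipy.optimize import least_squares
def cyl(P,r,z0,z1):
    rho=np.hypot(P[:,0],P[:,1])-r; dz=np.maximum(z0-P[:,2],P[:,2]-z1)
    return np.where((rho<0)&(dz<0),np.maximum(rho,dz),np.hypot(np.maximum(rho,0),np.maximum(dz,0)))
A=np.array([[np.cos(np.pi/6),0,np.sin(np.pi/6)],[0,1,0],[-np.sin(np.pi/6),0,np.cos(np.pi/6)]]) # rows: seat x,y,z in stand
def toseat(W,x,y,yaw,side,sx=0):
    c,s=np.cos(yaw),np.sin(yaw)
    P=W-np.array([x,y,0]); Q=np.c_[c*P[:,0]+s*P[:,1],-s*P[:,0]+c*P[:,1],P[:,2]]
    return (Q-np.array([sx,.048*side,.097]))@A.T
def model(W,x,y,yaw,sx,tall=1):
    d=[]
    for side in(1,-1):
        P=toseat(W,x,y,yaw,side,sx)
        h=(96,130) if side==tall else (28,62)
        d+= [cyl(P,.018,h[0]/1e3,h[1]/1e3),cyl(P,.013,0,h[0]/1e3),cyl(P,.036,-.06,0)]
    return np.min(d,0)
E
python3 - <<'E'
from fitst import *
pts={}
for n in["side","top"]:
    w=np.load(n+"w.npy").reshape(-1,3)
    m=(w[:,0]>.4)&(w[:,0]<.68)&(w[:,1]>-.38)&(w[:,1]<-.12)&(w[:,2]>.07)&(w[:,2]<.26)
    pts[n]=w[m]; print(n,m.sum())
# arrangement: x,y,yaw,seat_x offset unknown
for combo in (["side"],["top"],["side","top"]):
  W=np.vstack([pts[c] for c in combo])
  best=None
  for yaw0 in (-1.3,-1.2,-1.0):
    f=lambda p: model(W,*p)
    r=least_squares(f,[.52,-.29,yaw0,0],loss='soft_l1',f_scale=.002)
    if best is None or r.cost<best.cost: best=r
  p=best.x; res=np.abs(model(W,*p))
  c,s=np.cos(p[2]),np.sin(p[2])
  s0=[p[0]+c*p[3]-s*.048,p[1]+s*p[3]+c*.048]; s1=[p[0]+c*p[3]+s*.048,p[1]+s*p[3]-c*.048]
  print(combo,np.round(p,4),np.median(res),np.percentile(res,80),"seat0",np.round(s0,4),"seat1",np.round(s1,4),len(W))
E
```

```text
side 4265
top 1623
['side'] [ 0.5929 -0.4439 -1.2641 -0.176 ] 0.0013760297800762267 0.004043475098095204 seat0 [ 0.5856 -0.2617] seat1 [ 0.4941 -0.2906] 4265
['top'] [ 4.5170e-01 -1.0000e-04 -1.2653e+00  2.8890e-01] 0.00238723745328856 0.009208119305621177 seat0 [ 0.5844 -0.2612] seat1 [ 0.4929 -0.2901] 1623
['side', 'top'] [ 0.4616 -0.0292 -1.2642  0.259 ] 0.0015555715632865098 0.0061934737010299 seat0 [ 0.5855 -0.2616] seat1 [ 0.494  -0.2906] 5888
```

```bash
cat > fitfork.py <<'E'
import numpy as np,cv2,sys
from h import *
from scipy.optimize import minimize
def rayplane(s,z):
    v,u=np.mgrid[0:420,0:560]
    p=cv2.undistortPoints(np.stack([u,v],-1).reshape(-1,1,2).astype(np.float64),K(s),np.asarray(s["D"],float)).reshape(420,560,2)
    d=np.dstack([p,np.ones((420,560))])@np.asarray(s["R"]); c=-np.asarray(s["R"]).T@np.asarray(s["t"])
    return c+d*((z-c[2])/d[...,2])[...,None]
def box(x,y,x0,x1,y0,y1):
    dx=np.maximum(x0-x,x-x1);dy=np.maximum(y0-y,y-y1)
    return np.maximum(dx,dy)
def sdf(X,p):
    x,y,yaw,hw,b=p; c,s=np.cos(yaw),np.sin(yaw)
    P=X-[x,y]; a=c*P[:,0]+s*P[:,1]; q=-s*P[:,0]+c*P[:,1]
    d=box(a,q,-.058,b,-hw,hw)
    for k in(.046,-.046):
        f=np.clip((-.044-a)/.014,0,1)*.005   # widened mouth
        d=np.maximum(d,-(np.maximum(np.maximum(a-.012,-1-a),np.abs(q-k)-.016-f)))
    return d
def run(s,w,p0):
    X=rayplane(s,.095)[...,:2]
    m=(np.abs(w[...,2]-.095)<.006)
    roi=(X[...,0]>.54)&(X[...,0]<.74)&(X[...,1]>-.08)&(X[...,1]<.2)
    # drop pixels with neither
    Y=X[roi]; M=m[roi].astype(float)
    def cost(p): return np.mean((1/(1+np.exp(np.clip(sdf(Y,p)/.0015,-30,30)))-M)**2)
    best=None
    for x in(.61,.63,.65):
      for yaw in(-.3,-.2):
        r=minimize(cost,[x,.06,yaw,.085,.04],method='Nelder-Mead',options=dict(maxiter=4000,xatol=1e-5,fatol=1e-9,initial_simplex=np.array([[x,.06,yaw,.085,.04]]+[list(np.array([x,.06,yaw,.085,.04])+np.eye(5)[i]*[.02,.02,.1,.02,.02][i]) for i in range(5)])))
        if best is None or r.fun<best.fun: best=r
    return best
def slots(p):
    c,s=np.cos(p[2]),np.sin(p[2])
    return [np.array([p[0]-c*.003-s*k,p[1]-s*.003+c*k]) for k in(.046,-.046)]
if __name__=="__main__":
    for n in["top","side"]:
        s=np.load(n+"0.npz"); w=np.load(n+"w.npy")
        b=run(s,w,None); print(n,np.round(b.x,4),b.fun,"slots",np.round(slots(b.x),4).tolist())
E
python3 fitfork.py
```

```text
top [ 0.6215  0.0495 -0.257   0.0917  0.0548] 0.013031114798788223 slots [[0.6303, 0.0947], [0.6069, 0.0058]]
side [ 0.623   0.0443 -0.2589  0.0929  0.0522] 0.0435707195378674 slots [[0.6319, 0.0896], [0.6084, 0.0006]]
```

```bash
cat > ik.py <<'E'
import numpy as np
from kin import *
P,_L=fit()
lo=np.array([-3.1,-.76,.27,-1.08,.17,-2.57]);hi=np.array([3.1,2.03,2.55,4.22,2.65,2.57])
def ik(pos,R,q0):
    def f(q):
        pts,Rr=chain(q,P)
        return np.r_[(pts[-1]-pos)*10,(R.inv()*Rr).as_rotvec()*2]
    r=least_squares(f,np.clip(q0,lo+.01,hi-.01),bounds=(lo,hi),xtol=1e-12,ftol=1e-12)
    return r.x,np.linalg.norm(r.fun)
def segd(a,b,c,d):
    t=np.linspace(0,1,60); A=a+np.outer(t,b-a);B=c+np.outer(t,d-c)
    return np.min(np.linalg.norm(A[:,None]-B[None],axis=2))
LV=np.array([[.225,.075,.2],[.136,.072,.635]])
def clear(q):
    pts,R=chain(q,P); 
    Rf=Ro.from_euler('z',q[0])*Ro.from_euler('y',q[1]+q[2])
    e2=pts[1]+Rf.apply([P[4],0,0])
    ds=[segd(pts[0]*1,pts[1],*LV),segd(pts[1],pts[2],*LV),segd(e2,pts[2],*LV),segd(pts[2],pts[3],*LV)]
    return np.round(ds,3)
def Rtool(zdir,xdir):
    z=np.array(zdir,float);z/=np.linalg.norm(z); x=np.array(xdir,float); x-=z*(x@z); x/=np.linalg.norm(x)
    return Ro.from_matrix(np.c_[x,np.cross(z,x),z])
E
cat > scene.py <<'E'
import numpy as np
YS=-1.264; xs=np.array([np.cos(YS),np.sin(YS),0]); ys=np.array([-np.sin(YS),np.cos(YS),0]); zs=np.array([0,0,1.])
u=-.5*xs+np.sqrt(.75)*zs; sx=np.sqrt(.75)*xs+.5*zs   # seat axes
seat0=np.array([.5853,-.2615,.097]); seat1=np.array([.494,-.2905,.097])
E
python3 - <<'E'
from ik import *; from scene import *
def jaw(a): return np.cos(a)*sx+np.sin(a)*ys
for name,g in (("tall",seat0+.114*u),("short",seat1+.046*u)):
  for deg in range(0,360,30):
    out=[]
    for turn in (0,65):
      a=np.radians(deg+turn)  # positive about u
      R=Rtool(-u,jaw(a)); tcp=g-u*.019
      best=min((ik(tcp,R,q0) for q0 in ([-.4,.4,1.5,0,1.2,0],[-.4,.4,1.5,-.8,1.2,1],[-.4,.4,1.5,.8,1.2,-1],[-.4,.4,1.5,2.5,1.2,0])),key=lambda t:t[1])
      out.append((np.round(best[0],2).tolist(),round(best[1],4)))
    print(name,deg,out)
E
```

```text
tall 0 [([-0.2, 0.05, 1.56, -0.47, 1.29, 1.14], np.float64(0.0)), ([-0.2, 0.05, 1.56, -0.47, 1.29, 0.0], np.float64(0.0))]
tall 30 [([-0.2, 0.05, 1.56, -0.47, 1.29, 0.61], np.float64(0.0)), ([-0.2, 0.05, 1.56, -0.47, 1.29, -0.52], np.float64(0.0))]
tall 60 [([-0.2, 0.05, 1.56, -0.47, 1.29, 0.09], np.float64(0.0)), ([-0.2, 0.05, 1.56, -0.47, 1.29, -1.05], np.float64(0.0))]
tall 90 [([-0.2, 0.05, 1.56, -0.47, 1.29, -0.43], np.float64(0.0)), ([-0.2, 0.05, 1.56, -0.47, 1.29, -1.57], np.float64(0.0))]
tall 120 [([-0.2, 0.05, 1.56, -0.47, 1.29, -0.96], np.float64(0.0)), ([-0.2, 0.05, 1.56, -0.47, 1.29, -2.09], np.float64(0.0))]
tall 150 [([-0.2, 0.05, 1.56, -0.47, 1.29, -1.48], np.float64(0.0)), ([-0.19, 0.05, 1.56, -0.5, 1.29, -2.57], np.float64(0.0636))]
tall 180 [([-0.2, 0.05, 1.56, -0.47, 1.29, -2.01], np.float64(0.0)), ([-0.43, -0.06, 1.62, -0.11, 1.19, 2.57], np.float64(0.7564))]
tall 210 [([-0.2, 0.05, 1.56, -0.47, 1.29, -2.53], np.float64(0.0)), ([-0.22, 0.04, 1.55, -0.44, 1.29, 2.57], np.float64(0.0674))]
tall 240 [([-0.06, 0.06, 1.67, -0.76, 1.23, -2.57], np.float64(0.6472)), ([-
[... 1325 characters left out ...]
14, 1.04, 2.57], np.float64(0.5136))]
short 210 [([-0.35, -0.06, 1.8, -0.49, 1.11, -2.57], np.float64(0.0744)), ([-0.37, -0.07, 1.79, -0.45, 1.11, 2.51], np.float64(0.0))]
short 240 [([-0.61, -0.16, 1.85, -0.08, 1.02, 2.57], np.float64(0.603)), ([-0.37, -0.07, 1.79, -0.45, 1.11, 1.99], np.float64(0.0))]
short 270 [([-0.39, -0.07, 1.79, -0.43, 1.11, 2.57], np.float64(0.0349)), ([-0.37, -0.07, 1.79, -0.45, 1.11, 1.47], np.float64(0.0))]
short 300 [([-0.37, -0.07, 1.79, -0.45, 1.11, 2.08], np.float64(0.0)), ([-0.37, -0.07, 1.79, -0.45, 1.11, 0.94], np.float64(0.0))]
short 330 [([-0.37, -0.07, 1.79, -0.45, 1.11, 1.55], np.float64(0.0)), ([-0.37, -0.07, 1.79, -0.45, 1.11, 0.42], np.float64(0.0))]
```

Run:
```python
from ik import *
def scan(pitch):
  for r in (.3,.35,.4,.45,.5):
    for z in (.45,.5,.55,.6,.65,.7):
      w=[];
      q0=[.9,-.2,1,0,2,.1]; bad=0
      for az in np.arange(1.35,-.31,-.1):
        zd=np.array([np.sin(pitch)*np.cos(az),np.sin(pitch)*np.sin(az),-np.cos(pitch)])
        R=Rtool(zd,np.cross([-np.sin(az),np.cos(az),0],zd)*-1 if 0 else np.array([np.cos(az),np.sin(az),0]))
        q,e=ik(np.array([r*np.cos(az),r*np.sin(az),z]),R,q0); q0=q
        bad=max(bad,e); w.append(clear(q))
      w=np.array(w); print(pitch,r,z,"err",round(bad,3),"min",w.min(0),np.round(q,2))
scan(0); scan(.5)
```

```text
0 0.3 0.45 err 0.0 min [0.208 0.078 0.036 0.11 ] [-0.44 -0.37  1.27 -0.    2.24 -0.19]
0 0.3 0.5 err 0.0 min [0.208 0.098 0.05  0.119] [-0.44 -0.31  1.12  0.    2.33 -0.19]
0 0.3 0.55 err 0.0 min [0.208 0.109 0.055 0.128] [-0.44 -0.24  0.96  0.    2.43 -0.19]
0 0.3 0.6 err 0.0 min [0.181 0.109 0.05  0.137] [-0.44 -0.16  0.76 -0.    2.54 -0.19]
0 0.3 0.65 err 0.036 min [0.143 0.099 0.035 0.146] [-0.44 -0.07  0.54 -0.    2.65 -0.19]
0 0.3 0.7 err 0.299 min [0.136 0.103 0.038 0.155] [-0.44 -0.05  0.41 -0.    2.65 -0.19]
0 0.35 0.45 err 0.0 min [0.209 0.064 0.013 0.159] [-0.41 -0.26  1.2  -0.    2.2  -0.16]
0 0.35 0.5 err 0.0 min [0.205 0.081 0.025 0.168] [-0.41 -0.21  1.05 -0.    2.3  -0.16]
0 0.35 0.55 err 0.0 min [0.176 0.089 0.027 0.177] [-0.41 -0.14  0.88 -0.    2.41 -0.16]
0 0.35 0.6 err 0.0 min [0.141 0.085 0.017 0.186] [-0.41 -0.06  0.67 -0.    2.53 -0.16]
0 0.35 0.65 err 0.034 min [0.103 0.068 0.004 0.195] [-0.41  0.05  0.43  0.    2.65 -0.16]
0 0.35 0.7 err 0.3 min [0.098 0.072 0.004 0.201] [-0.42  0.06  0.3   0.    2.65 -0.16]
0 0.4 0.45 err 0.0 min [0.184 0.05  0.003 0.208] [
[... 3493 characters left out ...]
0.65 err 0.0 min [0.189 0.116 0.06  0.267] [-0.45 -0.18  0.76  0.11  2.07 -0.13]
0.5 0.45 0.7 err 0.0 min [0.143 0.102 0.038 0.291] [-0.45 -0.07  0.52  0.12  2.2  -0.11]
0.5 0.5 0.45 err 0.0 min [0.209 0.049 0.007 0.215] [-0.42 -0.34  1.35  0.08  1.64 -0.15]
0.5 0.5 0.5 err 0.0 min [0.209 0.072 0.024 0.239] [-0.42 -0.29  1.21  0.08  1.73 -0.14]
0.5 0.5 0.55 err 0.0 min [0.209 0.089 0.035 0.263] [-0.42 -0.24  1.06  0.08  1.83 -0.13]
0.5 0.5 0.6 err 0.0 min [0.187 0.097 0.037 0.287] [-0.42 -0.17  0.88  0.09  1.93 -0.12]
0.5 0.5 0.65 err 0.0 min [0.15  0.093 0.027 0.311] [-0.42 -0.08  0.68  0.09  2.05 -0.11]
0.5 0.5 0.7 err 0.0 min [0.104 0.072 0.005 0.335] [-0.42  0.04  0.41  0.1   2.2  -0.09]
```

```bash
cat > plan.py <<'E'
from ik import *
from plant import read_state
def cur():
    s=read_state(); return np.array(s["tool_pos"]),Ro.from_euler('xyz',s["ee_rot"]),np.array(s["q"])
def rows(p,R,q,wps,grip,show=True,nd=4):
    """wps: list of (pos,Rot,n). prints rows; returns end"""
    out=[];mn=np.full(4,9.);mj=np.zeros(6);me=0
    for (pt,Rt,n) in wps:
        for k in range(n):
            m=n-k
            sh=R.inv().apply((pt-p)/m); rv=(R.inv()*Rt).as_rotvec()/m
            sh=np.round(sh,nd); rv=np.round(rv,3)
            assert abs(sh).max()<.0625 and np.linalg.norm(sh)<=.0625 and np.linalg.norm(rv)<=.186,(np.linalg.norm(sh),np.linalg.norm(rv),n)
            p=p+R.apply(sh);R=R*Ro.from_rotvec(rv)
            out.append([grip,[float(x)+0 for x in sh],[float(x)+0 for x in rv]])
            q2,e=ik(p,R,q); mj=np.maximum(mj,abs(q2-q)); q=q2; me=max(me,e); mn=np.minimum(mn,clear(q))
    print("err",round(me,4),"clear",mn,"dq/row",np.round(mj,3),"endq",np.round(q,2),"endp",np.round(p,4))
    import json
    for i in range(0,len(out),10): print(json.dumps(out[i:i+10],separators=(',',':')))
    return p,R,q
def Raz(az,pitch):
    zd=[np.sin(pitch)*np.cos(az),np.sin(pitch)*np.sin(az),-np.cos(pitch)]
    return Rtool(zd,[np.cos(az),np.sin(az),0])
E
python3 - <<'E'
from plan import *
from scene import *
p,R,q=cur()
pi=.7;r=.44;z=.6
def pt(az): return np.array([r*np.cos(az),r*np.sin(az),z])
w=[(pt(1.35),Raz(1.35,pi),8)]
azs=np.linspace(1.35,-.3,13)[1:]
w+=[(pt(a),Raz(a,pi),1) for a in azs]
g=seat0+.114*u; Rg=Rtool(-u,sx)
w+=[(g+u*(.08-.019),Rg,12)]
rows(p,R,q,w,1,nd=3)
E
```

```text
err 0.0 clear [0.138 0.035 0.037 0.196] dq/row [0.142 0.069 0.065 0.106 0.06  0.116] endq [-0.13 -0.01  1.48 -0.47  1.45  1.13] endp [ 0.5586 -0.1787  0.2485]
[[1,[-0.004,-0.005,-0.033],[-0.017,0.05,-0.009]],[1,[-0.003,-0.004,-0.033],[-0.017,0.05,-0.009]],[1,[-0.001,-0.003,-0.033],[-0.016,0.05,-0.009]],[1,[0.001,-0.003,-0.033],[-0.017,0.05,-0.009]],[1,[0.003,-0.002,-0.034],[-0.016,0.05,-0.009]],[1,[0.004,-0.002,-0.033],[-0.017,0.05,-0.009]],[1,[0.006,-0.001,-0.033],[-0.016,0.05,-0.009]],[1,[0.007,-0.001,-0.033],[-0.016,0.05,-0.009]],[1,[-0.003,0.06,-0.003],[-0.089,0.0,0.105]],[1,[-0.003,0.061,-0.002],[-0.089,0.0,0.105]]]
[[1,[-0.003,0.06,-0.003],[-0.088,0.0,0.105]],[1,[-0.003,0.06,-0.003],[-0.089,0.0,0.106]],[1,[-0.004,0.061,-0.002],[-0.088,0.0,0.105]],[1,[-0.003,0.06,-0.003],[-0.089,0.0,0.105]],[1,[-0.003,0.06,-0.003],[-0.088,0.0,0.105]],[1,[-0.003,0.061,-0.003],[-0.089,0.0,0.105]],[1,[-0.003,0.06,-0.002],[-0.088,0.0,0.106]],[1,[-0.004,0.06,-0.003],[-0.089,0.0,0.105]],[1,[-0.003,0.06,-0.003],[-0.088,0.0,0.105]],[1,[-0.003,0.061,-0.002],[-0.089,0.0,0.105]]]
[[1,[-0.01,0.0,0.03],[-0.046,-0.014,0.066]],[1,[-0.009,0.0,0.03],[-0.046,-0.013,0.066]],[1,[-0.009,-0.001,0.031],[-0.046,-0.013,0.066]],[1,[-0.008,-0.002,0.03],[-0.046,-0.014,0.066]],[1,[-0.008,-0.003,0.031],[-0.046,-0.013,0.066]],[1,[-0.008,-0.004,0.03],[-0.046,-0.014,0.066]],[1,[-0.008,-0.005,0.03],[-0.046,-0.013,0.066]],[1,[-0.008,-0.005,0.03],[-0.046,-0.013,0.066]],[1,[-0.008,-0.006,0.03],[-0.047,-0.014,0.066]],[1,[-0.008,-0.008,0.03],[-0.046,-0.013,0.065]]]
[[1,[-0.008,-0.008,0.03],[-0.047,-0.014,0.066]],[1,[-0.007,-0.009,0.03],[-0.046,-0.013,0.065]]]
```

Run:
```python
from ik import *; from h import *
print(P)
s=np.load("side0.npz"); t=np.load("top0.npz")
q=[1.24695748e+00,  8.79294370e-02,  1.37225720e+00,  0,1.68359322e+00, -1.03078305e-01]
pts,R=chain(q,P)
Rf=Ro.from_euler('z',q[0])*Ro.from_euler('y',q[1]+q[2])
pts.insert(2,pts[1]+Rf.apply([P[4],0,0]))
print(np.round(proj(s,pts),0).tolist(),np.round(proj(t,pts),0).tolist())
im=s["image"][:,:,::-1].copy(); im=cv2.resize(im,None,fx=2,fy=2,interpolation=cv2.INTER_CUBIC)
pp=proj(s,pts)*2
for a,b in zip(pp[:-1],pp[1:]): cv2.line(im,tuple(int(v) for v in a),tuple(int(v) for v in b),(0,255,255),2)
cv2.imwrite("pics/armov.png",im[:560,:500])
sw=cloud(s)
for c in [(20,80),(40,80),(30,120),(62,11),(62,20),(20,20),(10,5),(50,150),(110,200),(100,210)]: print(c,np.round(sw[c[1],c[0]],3))
```

```text
[1.52600753e-01 3.37177812e-07 5.66000240e-02 4.48998932e-01
 1.00699940e-01 4.99799720e-01 3.50634654e-01]
[[74.0, 191.0], [43.0, 3.0], [57.0, 49.0], [177.0, 10.0], [188.0, 116.0]] [[268.0, 437.0], [222.0, 555.0], [226.0, 510.0], [-88.0, 417.0], [49.0, 370.0]]
(20, 80) [-0.122  0.022  0.438]
(40, 80) [-0.105  0.073  0.427]
(30, 120) [-0.123  0.02   0.343]
(62, 11) [0.018 0.023 0.582]
(62, 20) [0.016 0.021 0.564]
(20, 20) [-0.089  0.03   0.567]
(10, 5) [-0.099  0.022  0.599]
(50, 150) [-0.113  0.05   0.254]
(110, 200) [ 0.089 -0.071  0.177]
(100, 210) [ 0.062 -0.079  0.153]
```

View pics/armov.png

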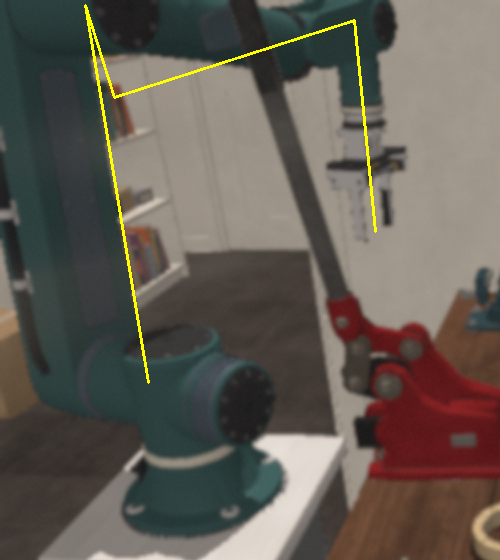

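Run:
```python
from ik import *; from scene import *
def rep(n,tcp,R):
    q,e=ik(tcp,R,[-.1,.2,1.5,0,1.4,.2]); pts,_=chain(q,P)
    # lateral/radial of lever in arm frame
    c,s=np.cos(q[0]),np.sin(q[0])
    f=lambda X:(round(X[0]*c+X[1]*s,3),round(-X[0]*s+X[1]*c,3),round(X[2],3))
    print(n,np.round(q,2),round(e,4),"elbow",f(pts[1]),"wrist",f(pts[2]),"lever tip",f(LV[1]),"lever z.5",f([.16,.072,.5]),f([.19,.072,.35]))
for nm,g in(("slot0",[.63,.095]),("slot1",[.607,.006])):
    for k,z in(("tall",.114),("short",.046)):
        for up in(0,.06,.2):
            rep(nm+k+str(up),np.array([*g,.095+z-.019+up]),Rtool([0,0,-1],[np.cos(-.257),np.sin(-.257),0]))
for nm,s0,z in(("tall",seat0,.114),("short",seat1,.046)):
    for up in(0,.06,.12): rep(nm+str(up),s0+u*(z-.019+up),Rtool(-u,sx))
```

```text
slot0tall0 [0.06 0.29 1.17 0.   1.69 0.32] 0.0 elbow (np.float64(0.127), np.float64(0.057), np.float64(0.583)) wrist (np.float64(0.635), np.float64(0.057), np.float64(0.541)) lever tip (np.float64(0.14), np.float64(0.064), np.float64(0.635)) lever z.5 (np.float64(0.164), np.float64(0.062), 0.5) (np.float64(0.194), np.float64(0.06), 0.35)
slot0tall0.06 [0.06 0.28 1.06 0.   1.8  0.32] 0.0 elbow (np.float64(0.125), np.float64(0.057), np.float64(0.584)) wrist (np.float64(0.635), np.float64(0.057), np.float64(0.601)) lever tip (np.float64(0.14), np.float64(0.064), np.float64(0.635)) lever z.5 (np.float64(0.164), np.float64(0.062), 0.5) (np.float64(0.194), np.float64(0.06), 0.35)
slot0tall0.2 [0.06 0.35 0.69 0.   2.1  0.32] 0.0 elbow (np.float64(0.152), np.float64(0.057), np.float64(0.575)) wrist (np.float64(0.635), np.float64(0.057), np.float64(0.741)) lever tip (np.float64(0.14), np.float64(0.064), np.float64(0.635)) lever z.5 (np.float64(0.164), np.float64(0.062), 0.5) (np.float64(0.194), np.float64(0.06), 0.35)
slot0short0 [0.06 0.31 1.28 0.   1.56 0.32] 0.0 elbow (np.float64(0.136), n
[... 4417 characters left out ...]
.35)
short0.06 [-0.32 -0.14  1.75 -0.44  1.24  1.03] 0.0 elbow (np.float64(-0.063), np.float64(0.057), np.float64(0.597)) wrist (np.float64(0.432), np.float64(0.057), np.float64(0.476)) lever tip (np.float64(0.107), np.float64(0.111), np.float64(0.635)) lever z.5 (np.float64(0.129), np.float64(0.119), 0.5) (np.float64(0.158), np.float64(0.128), 0.35)
short0.12 [-0.26 -0.2   1.7  -0.45  1.36  1.03] 0.0 elbow (np.float64(-0.087), np.float64(0.057), np.float64(0.593)) wrist (np.float64(0.418), np.float64(0.057), np.float64(0.528)) lever tip (np.float64(0.113), np.float64(0.105), np.float64(0.635)) lever z.5 (np.float64(0.136), np.float64(0.111), 0.5) (np.float64(0.165), np.float64(0.119), 0.35)
```

Run:
```python
from plan import *
p,R,q=cur()
for z,x in((.5,.16),(.4,.176),(.3,.2)):
  for tilt in (.4,.6,.8):
    for az in (-1.57,-1.2,-.8):
      zd=np.array([np.sin(tilt)*np.cos(az),np.sin(tilt)*np.sin(az),-np.cos(tilt)])
      Rt=Rtool(zd,-np.array([np.cos(az),np.sin(az),0]))
      for y in(.16,.05):
        qq,e=ik(np.array([x,y,z]),Rt,q); print(z,tilt,az,y,round(e,3),np.round(qq,2),clear(qq))
```

```text
0.5 0.4 -1.57 0.16 0.0 [ 0.91 -0.27  1.16 -0.43  2.53 -0.99] [0.277 0.142 0.122 0.087]
0.5 0.4 -1.57 0.05 0.0 [ 0.63 -0.45  1.27 -0.55  2.49 -1.35] [0.264 0.139 0.111 0.007]
0.5 0.4 -1.2 0.16 0.0 [ 1.02 -0.33  1.2  -0.51  2.46 -1.29] [0.281 0.158 0.139 0.087]
0.5 0.4 -1.2 0.05 0.0 [ 0.74 -0.52  1.31 -0.58  2.42 -1.63] [0.269 0.159 0.135 0.002]
0.5 0.4 -0.8 0.16 0.0 [ 1.11 -0.41  1.25 -0.55  2.36 -1.62] [0.284 0.174 0.155 0.087]
0.5 0.4 -0.8 0.05 0.0 [ 0.8  -0.61  1.35 -0.57  2.33 -1.96] [0.272 0.181 0.161 0.01 ]
0.5 0.6 -1.57 0.16 0.0 [ 1.01 -0.19  1.16 -0.63  2.6  -1.04] [0.257 0.14  0.134 0.087]
0.5 0.6 -1.57 0.05 0.0 [ 0.81 -0.39  1.31 -0.76  2.54 -1.33] [0.272 0.13  0.111 0.004]
0.5 0.6 -1.2 0.16 0.0 [ 1.16 -0.26  1.22 -0.73  2.5  -1.3 ] [0.28  0.16  0.153 0.087]
0.5 0.6 -1.2 0.05 0.0 [ 0.98 -0.48  1.36 -0.82  2.46 -1.55] [0.279 0.156 0.139 0.006]
0.5 0.6 -0.8 0.16 0.0 [ 1.31 -0.37  1.3  -0.78  2.38 -1.57] [0.289 0.179 0.17  0.087]
0.5 0.6 -0.8 0.05 0.0 [ 1.16 -0.59  1.42 -0.85  2.37 -1.79] [0.286 0.182 0.168 0.014]
0.5 0.8 -1.57 0.16 0.009 [ 1.07 -0.12  1.2  -0.82  2.65 -1.12] [
[... 2865 characters left out ...]
123 0.006]
0.3 0.6 -0.8 0.16 0.0 [ 1.18 -0.48  1.77 -0.61  2.03 -1.38] [0.286 0.164 0.17  0.086]
0.3 0.6 -0.8 0.05 0.0 [ 0.97 -0.75  1.91 -0.66  2.02 -1.65] [0.279 0.136 0.138 0.016]
0.3 0.8 -1.57 0.16 0.0 [ 0.99 -0.12  1.6  -0.55  2.3  -0.81] [0.232 0.139 0.149 0.086]
0.3 0.8 -1.57 0.05 0.0 [ 0.83 -0.34  1.78 -0.67  2.24 -1.02] [0.273 0.118 0.124 0.002]
0.3 0.8 -1.2 0.16 0.0 [ 1.16 -0.23  1.69 -0.67  2.19 -1.04] [0.273 0.162 0.172 0.086]
0.3 0.8 -1.2 0.05 0.0 [ 1.02 -0.49  1.87 -0.76  2.16 -1.23] [0.281 0.148 0.153 0.009]
0.3 0.8 -0.8 0.16 0.0 [ 1.33 -0.39  1.81 -0.77  2.08 -1.27] [0.29  0.184 0.193 0.086]
0.3 0.8 -0.8 0.05 0.0 [ 1.22 -0.68  1.97 -0.84  2.09 -1.47] [0.287 0.175 0.179 0.017]
```

Run:
```python
from plan import *
p,R,q=cur()
tilt,az=.6,-1.2
zd=np.array([np.sin(tilt)*np.cos(az),np.sin(tilt)*np.sin(az),-np.cos(tilt)])
best=None
for sgn in(1,-1):
    Rt=Rtool(zd,sgn*np.array([np.cos(az),np.sin(az),0])); print(sgn,(R.inv()*Rt).magnitude())
Rt=Rtool(zd,-np.array([np.cos(az),np.sin(az),0]))
p,R,q=rows(p,R,q,[(np.array([.16,.17,.5]),Rt,10)],0,nd=3)
rows(p,R,q,[(np.array([.16,.04,.5]),Rt,10)],0,nd=3)
```

```text
1 2.5809375290081875
-1 1.110916484614133
err 0.0 clear [0.233 0.145 0.15  0.097] dq/row [0.017 0.038 0.049 0.154 0.133 0.167] endq [ 1.17 -0.24  1.21 -0.72  2.5  -1.29] endp [0.1601 0.1699 0.4998]
[[0,[-0.029,0.01,-0.026],[-0.024,-0.091,-0.058]],[0,[-0.031,0.008,-0.023],[-0.024,-0.091,-0.058]],[0,[-0.034,0.007,-0.019],[-0.024,-0.092,-0.058]],[0,[-0.036,0.005,-0.016],[-0.024,-0.092,-0.058]],[0,[-0.037,0.004,-0.013],[-0.024,-0.091,-0.058]],[0,[-0.038,0.002,-0.009],[-0.024,-0.092,-0.059]],[0,[-0.039,0.0,-0.006],[-0.024,-0.091,-0.058]],[0,[-0.04,-0.003,-0.002],[-0.025,-0.092,-0.058]],[0,[-0.039,-0.005,0.002],[-0.024,-0.091,-0.059]],[0,[-0.039,-0.007,0.005],[-0.025,-0.092,-0.058]]]
err 0.0 clear [0.279 0.155 0.139 0.004] dq/row [0.03  0.027 0.021 0.012 0.009 0.039] endq [ 0.96 -0.5   1.37 -0.83  2.45 -1.58] endp [0.1601 0.0401 0.5002]
[[0,[-0.01,-0.005,0.007],[0.0,0.0,0.0]],[0,[-0.01,-0.005,0.007],[0.0,0.0,0.0]],[0,[-0.01,-0.005,0.007],[0.0,0.0,0.0]],[0,[-0.01,-0.005,0.007],[0.0,0.0,0.0]],[0,[-0.01,-0.005,0.007],[0.0,0.0,0.0]],[0,[-0.01,-0.004,0.007],[0.0,0.0,0.0]],[0,[-0.01,-0.005,0.007],[0.0,0.0,0.0]],[0,[-0.01,-0.004,0.006],[0.0,0.0,0.0]],[0,[-0.01,-0.005,0.007],[0.0,0.0,0.0]],[0,[-0.01,-0.004,0.006],[0.0,0.0,0.0]]]
```

Run:
```python
from plan import *
p0,R0,q0=cur()
tilt,az=.8,-1.2
zd=np.array([np.sin(tilt)*np.cos(az),np.sin(tilt)*np.sin(az),-np.cos(tilt)])
for sgn in(1,-1):
    Rt=Rtool(zd,sgn*np.array([-np.sin(az),np.cos(az),0])); print(sgn,(R0.inv()*Rt).magnitude(), ik(np.array([.16,.1,.5]),Rt,q0))
    try:
        p,R,q=rows(p0,R0,q0,[(np.array([.16,.17,.5]),Rt,13)],0,nd=3)
        rows(p,R,q,[(np.array([.16,.04,.5]),Rt,10)],0,nd=3)
    except AssertionError as e: print(e)
```

```text
1 1.4341448004492887 (array([ 1.20121383, -0.3289993 ,  1.36774035, -0.96982372,  2.51461011,
        0.13558224]), np.float64(1.3252244059018193e-10))
err 0.0 clear [0.242 0.151 0.16  0.097] dq/row [0.033 0.019 0.028 0.102 0.079 0.089] endq [ 1.26 -0.18  1.26 -0.92  2.54  0.24] endp [0.1597 0.1698 0.4997]
[[0,[-0.022,0.007,-0.02],[-0.078,-0.045,0.064]],[0,[-0.022,0.01,-0.018],[-0.078,-0.044,0.064]],[0,[-0.022,0.013,-0.016],[-0.078,-0.045,0.064]],[0,[-0.022,0.016,-0.014],[-0.078,-0.044,0.064]],[0,[-0.022,0.018,-0.012],[-0.078,-0.045,0.064]],[0,[-0.021,0.02,-0.009],[-0.078,-0.044,0.064]],[0,[-0.02,0.022,-0.007],[-0.078,-0.044,0.064]],[0,[-0.019,0.024,-0.004],[-0.078,-0.045,0.064]],[0,[-0.017,0.025,-0.001],[-0.078,-0.044,0.064]],[0,[-0.015,0.026,0.001],[-0.078,-0.045,0.064]]]
[[0,[-0.014,0.027,0.004],[-0.079,-0.044,0.064]],[0,[-0.011,0.028,0.007],[-0.078,-0.045,0.063]],[0,[-0.01,0.027,0.01],[-0.079,-0.044,0.064]]]
err 0.0 clear [0.265 0.155 0.148 0.005] dq/row [0.02  0.029 0.024 0.014 0.008 0.031] endq [ 1.12 -0.45  1.45 -1.03  2.48  0.01] endp [0.16   0.0394 0.5001]
[[0,[-0.005,0.008,
[... 1163 characters left out ...]
8]]]
[[0,[-0.008,-0.029,0.008],[0.052,-0.092,-0.148]],[0,[-0.002,-0.029,0.009],[0.052,-0.091,-0.148]],[0,[0.002,-0.028,0.011],[0.053,-0.092,-0.149]]]
err 0.8292 clear [0.272 0.171 0.174 0.044] dq/row [0.012 0.03  0.026 0.017 0.002 0.   ] endq [ 1.37 -0.48  1.52 -0.95  2.53 -2.57] endp [0.1603 0.0403 0.4999]
[[0,[0.005,-0.008,0.009],[0.0,0.0,0.0]],[0,[0.005,-0.008,0.009],[0.0,0.0,0.0]],[0,[0.005,-0.009,0.009],[0.0,0.0,0.0]],[0,[0.005,-0.008,0.009],[0.0,0.0,0.0]],[0,[0.005,-0.009,0.009],[0.0,0.0,0.0]],[0,[0.004,-0.008,0.008],[0.0,0.0,0.0]],[0,[0.005,-0.009,0.009],[0.0,0.0,0.0]],[0,[0.004,-0.008,0.008],[0.0,0.0,0.0]],[0,[0.005,-0.009,0.009],[0.0,0.0,0.0]],[0,[0.004,-0.008,0.008],[0.0,0.0,0.0]]]
```

```bash
python3 -m pendant '[[0,[-0.022,0.007,-0.02],[-0.078,-0.045,0.064]],[0,[-0.022,0.01,-0.018],[-0.078,-0.044,0.064]],[0,[-0.022,0.013,-0.016],[-0.078,-0.045,0.064]],[0,[-0.022,0.016,-0.014],[-0.078,-0.044,0.064]],[0,[-0.022,0.018,-0.012],[-0.078,-0.045,0.064]],[0,[-0.021,0.02,-0.009],[-0.078,-0.044,0.064]],[0,[-0.02,0.022,-0.007],[-0.078,-0.044,0.064]],[0,[-0.019,0.024,-0.004],[-0.078,-0.045,0.064]],[0,[-0.017,0.025,-0.001],[-0.078,-0.044,0.064]],[0,[-0.015,0.026,0.001],[-0.078,-0.045,0.064]]]'
python3 -m pendant '[[0,[-0.014,0.027,0.004],[-0.079,-0.044,0.064]],[0,[-0.011,0.028,0.007],[-0.078,-0.045,0.063]],[0,[-0.01,0.027,0.01],[-0.079,-0.044,0.064]],[0,[0,0,0],[0,0,0]]]'; python3 lg.py
python3 -m pendant '[[0,[-0.005,0.008,0.009],[0.0,0.0,0.0]],[0,[-0.005,0.009,0.009],[0.0,0.0,0.0]],[0,[-0.005,0.008,0.009],[0.0,0.0,0.0]],[0,[-0.005,0.009,0.009],[0.0,0.0,0.0]],[0,[0,0,0],[0,0,0]]]'; python3 lg.py; python3 kin.py | head -1
python3 - <<'E'
from plant import *
import cv2,numpy as np
s=snapshot("side"); cv2.imwrite("pics/side1.png",s["image"][:,:,::-1])
E
```

```text
t: 3.42
tool_pos: [0.1501, 0.2559, 0.4675]
ee_rot: [2.579, 0.016, 0.6]
force: [0.0, -0.2, -0.4]
opening: 0.0006
t: 3.92
tool_pos: [0.1599, 0.1709, 0.4994]
ee_rot: [2.343, -0.0, 0.371]
force: [-0.7, 0.3, 0.4]
opening: 0.0004
q [ 1.264 -0.18   1.254 -0.913  2.538  0.243] F [-0.7  0.3  0.4] M [0.26 0.16 0.03] p [0.1599 0.1709 0.4994] r [ 2.343 -0.     0.371]
t: 4.55
tool_pos: [0.1586, 0.1148, 0.499]
ee_rot: [2.344, -0.002, 0.37]
force: [-0.2, -0.1, 0.2]
opening: 0.0002
q [ 1.22  -0.3    1.348 -0.952  2.521  0.17 ] F [-0.2 -0.1  0.2] M [0.23 0.15 0.04] p [0.1586 0.1148 0.499 ] r [ 2.344e+00 -2.000e-03  3.700e-01]
[0.1526 0.     0.0566 0.449  0.1007 0.4998 0.3506]
```

View pics/side1.png

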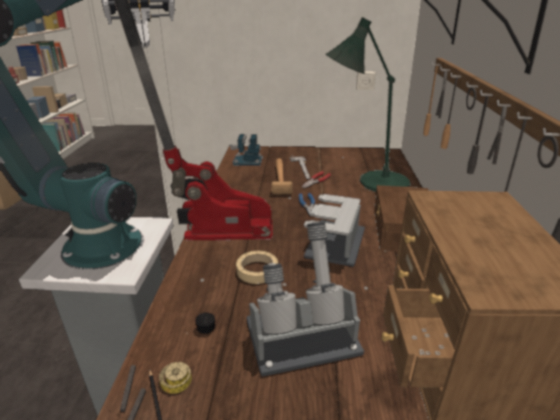

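```bash
for i in 1 2 3; do python3 -m pendant '[[0,[-0.002,0.003,0.003],[0,0,0]],[0,[-0.002,0.003,0.003],[0,0,0]],[0,[0,0,0],[0,0,0]]]'|grep -E "tool|force"; done
```

```text
tool_pos: [0.1582, 0.1065, 0.4988]
force: [0.9, 0.6, 0.2]
tool_pos: [0.1575, 0.097, 0.499]
force: [-0.0, -0.2, -0.1]
tool_pos: [0.1568, 0.0876, 0.499]
force: [0.2, -0.1, -0.8]
```

```bash
for i in 1 2 3 4 5 6; do python3 -m pendant '[[0,[-0.002,0.003,0.003],[0,0,0]],[0,[0,0,0],[0,0,0]]]'|grep -E "tool|force"; done
```

```text
tool_pos: [0.1565, 0.083, 0.4991]
force: [0.2, -0.5, -0.8]
tool_pos: [0.1562, 0.0783, 0.4991]
force: [0.5, 0.4, 0.0]
tool_pos: [0.1558, 0.0736, 0.4992]
force: [0.6, -0.2, 0.1]
tool_pos: [0.1555, 0.0689, 0.4993]
force: [-0.0, -0.3, 0.8]
tool_pos: [0.1552, 0.0643, 0.4993]
force: [0.0, -0.3, -0.7]
tool_pos: [0.1549, 0.0596, 0.4994]
force: [0.1, -0.5, 0.3]
```

Run:
```python
from plant import *
import cv2,numpy as np
from h import *
s=snapshot("side"); p=proj(s,[read_state()["tool_pos"]]); print(p)
im=s["image"][0:110,60:220,::-1]; cv2.imwrite("pics/side2.png",cv2.resize(im,None,fx=5,fy=5,interpolation=cv2.INTER_CUBIC))
s=snapshot("top"); p=proj(s,[read_state()["tool_pos"]]); print(p)
im=s["image"][300:420,140:300,::-1]; cv2.imwrite("pics/top2.png",cv2.resize(im,None,fx=5,fy=5,interpolation=cv2.INTER_CUBIC))
```

```text
[[135.14204871  47.34978986]]
[[228.99714103 379.95789952]]
```

View pics/side2.png

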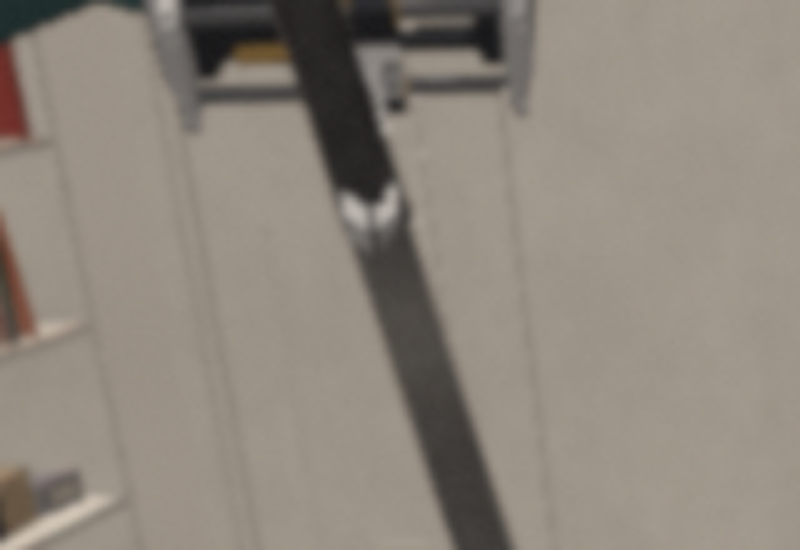

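View pics/top2.png

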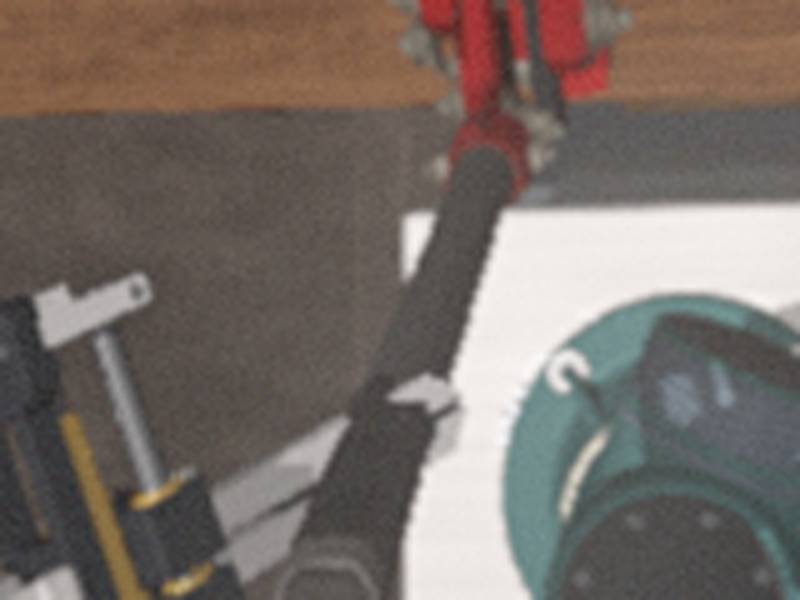

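Run:
```python
from plan import *
from scene import *
p,R,q=cur()
def pt(az,r=.45,z=.5): return np.array([r*np.cos(az),r*np.sin(az),z])
Rg=Rtool(-u,sx); g=seat0+.114*u; end=g+u*(.11-.019)
w=[(pt(.5),Raz(.5,.2),11),(pt(-.1),Raz(-.1,0.1),7),(end,Rg,10)]
p,R,q=rows(p,R,q,w,1,nd=3)
```

```text
err 0.0 clear [0.145 0.03  0.011 0.012] dq/row [0.089 0.042 0.079 0.103 0.092 0.151] endq [-0.1  -0.02  1.44 -0.48  1.5   1.14] endp [ 0.5545 -0.1632  0.2744]
[[1,[0.025,-0.004,-0.004],[0.073,0.022,-0.004]],[1,[0.026,-0.004,-0.003],[0.074,0.022,-0.004]],[1,[0.026,-0.004,-0.002],[0.073,0.022,-0.004]],[1,[0.026,-0.004,-0.001],[0.074,0.022,-0.004]],[1,[0.026,-0.004,-0.001],[0.073,0.022,-0.004]],[1,[0.026,-0.004,0.0],[0.074,0.022,-0.004]],[1,[0.025,-0.003,0.001],[0.073,0.022,-0.004]],[1,[0.026,-0.003,0.002],[0.073,0.022,-0.003]],[1,[0.025,-0.003,0.003],[0.074,0.021,-0.004]],[1,[0.026,-0.003,0.004],[0.073,0.022,-0.003]]]
[[1,[0.025,-0.002,0.004],[0.074,0.021,-0.004]],[1,[-0.011,0.036,-0.002],[-0.013,-0.014,0.085]],[1,[-0.008,0.037,-0.002],[-0.013,-0.014,0.085]],[1,[-0.005,0.038,-0.001],[-0.013,-0.014,0.085]],[1,[-0.001,0.038,0.0],[-0.013,-0.014,0.085]],[1,[0.002,0.038,0.0],[-0.012,-0.014,0.085]],[1,[0.005,0.038,0.0],[-0.013,-0.013,0.084]],[1,[0.007,0.037,0.001],[-0.012,-0.014,0.085]],[1,[0.01,0.011,0.024],[-0.036,0.037,0.111]],[1,[0.01,0.009,0.024],[-0.036,0.038,0.112]]]
[[1,[0.01,0.007,0.025],[-0.036,0.037,0.111]],[1,[0.009,0.005,0.026],[-0.036,0.038,0.112]],[1,[0.009,0.003,0.026],[-0.036,0.037,0.111]],[1,[0.008,0.001,0.026],[-0.036,0.038,0.112]],[1,[0.007,-0.001,0.027],[-0.036,0.037,0.112]],[1,[0.006,-0.002,0.027],[-0.036,0.038,0.111]],[1,[0.004,-0.004,0.027],[-0.036,0.037,0.112]],[1,[0.002,-0.006,0.026],[-0.036,0.038,0.111]]]
```

```bash
python3 -m pendant '[[1,[0.025,-0.004,-0.004],[0.073,0.022,-0.004]],[1,[0.026,-0.004,-0.003],[0.074,0.022,-0.004]],[1,[0.026,-0.004,-0.002],[0.073,0.022,-0.004]],[1,[0.026,-0.004,-0.001],[0.074,0.022,-0.004]],[1,[0.026,-0.004,-0.001],[0.073,0.022,-0.004]],[1,[0.026,-0.004,0.0],[0.074,0.022,-0.004]],[1,[0.025,-0.003,0.001],[0.073,0.022,-0.004]],[1,[0.026,-0.003,0.002],[0.073,0.022,-0.003]],[1,[0.025,-0.003,0.003],[0.074,0.021,-0.004]],[1,[0.026,-0.003,0.004],[0.073,0.022,-0.003]]]'
python3 -m pendant '[[1,[0.025,-0.002,0.004],[0.074,0.021,-0.004]],[1,[0,0,0],[0,0,0]]]'; python3 lg.py
for i in 1 2 3 4; do python3 -m pendant '[[1,[-0.005,0.018,-0.001],[-0.006,-0.007,0.042]]]' | grep -E "tool|force";  python3 -c "
from plant import read_state as r;import numpy as np
s=r();print(np.round(s['q'],3),np.round(s['joint_torque'],1))"; done
```

```text
t: 8.57
tool_pos: [0.3743, 0.2023, 0.5001]
ee_rot: [3.071, -0.18, 0.495]
force: [0.3, -0.2, -0.6]
opening: 0.0935
t: 8.82
tool_pos: [0.3964, 0.2147, 0.4987]
ee_rot: [3.141, -0.196, 0.497]
force: [-0.4, 0.3, -0.2]
opening: 0.094
q [ 0.348 -0.152  1.02   0.033  2.08  -0.13 ] F [-0.4  0.3 -0.2] M [-0.11  0.16 -0.01] p [0.3964 0.2147 0.4987] r [ 3.141 -0.196  0.497]
tool_pos: [0.3985, 0.1972, 0.5002]
force: [0.2, 0.3, -0.4]
[ 0.308 -0.159  1.022  0.034  2.09  -0.13 ] [  1.5 -19.5 -27.    0.2  -0.8   0. ]
tool_pos: [0.4016, 0.1785, 0.5007]
force: [0.1, -0.4, 1.3]
[ 0.265 -0.165  1.025  0.035  2.099 -0.129] [  1.4 -19.9 -27.2   0.1  -0.8   0. ]
tool_pos: [0.404, 0.1599, 0.5008]
force: [0.6, -0.5, -0.6]
[ 0.221 -0.169  1.027  0.036  2.108 -0.13 ] [  1.4 -19.9 -27.2   0.1  -0.7   0. ]
tool_pos: [0.4058, 0.1413, 0.5008]
force: [-0.3, -0.1, -0.3]
[ 0.177 -0.174  1.03   0.037  2.117 -0.131] [  1.4 -19.7 -27.2   0.2  -0.7   0. ]
```

```bash
for i in 1 2 3 4 5; do python3 -m pendant '[[1,[0.001,0.019,0],[-0.006,-0.007,0.042]]]' | grep -E "tool";  python3 -c "
from plant import read_state as r;import numpy as np
s=r();print(np.round(s['q'],3),np.round(s['joint_torque'],1))"; done
python3 - <<'E'
from plan import *
from scene import *
p,R,q=cur()
Rg=Rtool(-u,sx); g=seat0+.114*u; end=g+u*(.11-.019)
rows(p,R,q,[(end,Rg,11)],1,nd=3)
E
```

```text
tool_pos: [0.4126, 0.1237, 0.5013]
[ 0.133 -0.166  1.021  0.037  2.125 -0.131] [  1.4 -20.5 -26.9   0.1  -0.6   0. ]
tool_pos: [0.4193, 0.1058, 0.501]
[ 0.09  -0.157  1.013  0.037  2.131 -0.132] [  1.3 -21.  -27.    0.1  -0.6   0. ]
tool_pos: [0.4249, 0.0877, 0.5008]
[ 0.048 -0.148  1.005  0.036  2.138 -0.133] [  1.3 -21.2 -26.9   0.1  -0.6   0. ]
tool_pos: [0.4298, 0.0693, 0.5008]
[ 0.005 -0.139  0.997  0.035  2.145 -0.133] [  1.3 -21.5 -26.9   0.1  -0.6   0. ]
tool_pos: [0.4338, 0.0508, 0.5007]
[-0.036 -0.13   0.988  0.034  2.152 -0.133] [  1.3 -21.8 -26.9   0.1  -0.5   0. ]
err 0.0 clear [0.146 0.027 0.022 0.275] dq/row [0.015 0.048 0.071 0.05  0.078 0.138] endq [-0.11 -0.02  1.44 -0.48  1.5   1.14] endp [ 0.5545 -0.1637  0.2743]
[[1,[0.006,0.021,0.021],[-0.041,0.03,0.119]],[1,[0.008,0.019,0.022],[-0.041,0.03,0.119]],[1,[0.009,0.017,0.023],[-0.041,0.03,0.119]],[1,[0.01,0.015,0.024],[-0.041,0.03,0.119]],[1,[0.011,0.013,0.025],[-0.042,0.03,0.12]],[1,[0.012,0.01,0.026],[-0.041,0.03,0.12]],[1,[0.012,0.008,0.027],[-0.041,0.03,0.119]],[1,[0.012,0.005,0.028],[-0.042,0.03,0.12]],[1,[0.011,0.003,0.028],[-0.041,0.031,0.119]],[1,[0.011,0.0,0.029],[-0.042,0.03,0.12]]]
[[1,[0.01,-0.002,0.029],[-0.041,0.031,0.119]]]
```

Run:
```python
from plant import *
from fitfork import *
s=snapshot("wrist"); np.savez("wrist1.npz",**s); w=cloud(s)
cv2.imwrite("pics/wrist1.png",s["image"][:,:,::-1])
b=run(s,w,None); print(np.round(b.x,4),b.fun,np.round(slots(b.x),4).tolist())
t=np.load("top0.npz");tw=np.load("topw.npy")
```

```text
[ 0.6212  0.052  -0.2589  0.0915  0.0553] 0.011988401004553591 [[0.6301, 0.0972], [0.6066, 0.0083]]
```

View pics/wrist1.png

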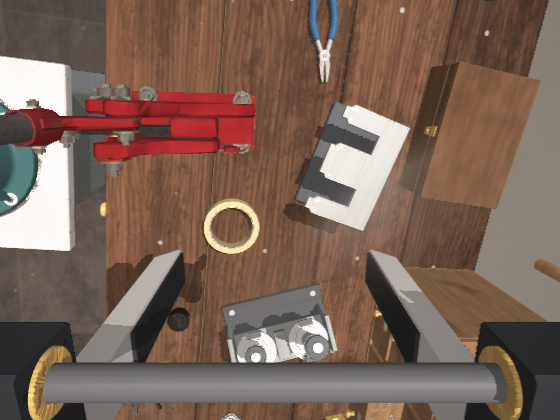

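```bash
python3 - <<'E'
from fitst import *; from h import *
s=np.load("wrist1.npz"); w=cloud(s).reshape(-1,3)
m=(w[:,0]>.4)&(w[:,0]<.68)&(w[:,1]>-.38)&(w[:,1]<-.12)&(w[:,2]>.07)&(w[:,2]<.26)
W=w[m]
r=least_squares(lambda p:model(W,*p),[.5929,-.4439,-1.264,-.176],loss='soft_l1',f_scale=.002); p=r.x
c,s=np.cos(p[2]),np.sin(p[2])
print(p[2],len(W),np.median(abs(model(W,*p))),[p[0]+c*p[3]-s*.048,p[1]+s*p[3]+c*.048],[p[0]+c*p[3]+s*.048,p[1]+s*p[3]-c*.048])
E
python3 -m pendant '[[1,[0.006,0.021,0.021],[-0.041,0.03,0.119]],[1,[0.008,0.019,0.022],[-0.041,0.03,0.119]],[1,[0.009,0.017,0.023],[-0.041,0.03,0.119]],[1,[0.01,0.015,0.024],[-0.041,0.03,0.119]],[1,[0.011,0.013,0.025],[-0.042,0.03,0.12]],[1,[0.012,0.01,0.026],[-0.041,0.03,0.12]],[1,[0.012,0.008,0.027],[-0.041,0.03,0.119]],[1,[0.012,0.005,0.028],[-0.042,0.03,0.12]],[1,[0.011,0.003,0.028],[-0.041,0.031,0.119]]]'; python3 lg.py
python3 - <<'E'
from plant import *
from h import *
s=snapshot("wrist"); np.savez("wrist2.npz",**s)
cv2.imwrite("pics/wrist2.png",s["image"][:,:,::-1])
E
```

```text
-1.258498805294626 3070 0.0021964725749001124 [np.float64(0.5878462540826537), np.float64(-0.2588266800795666)] [np.float64(0.4964897569724811), np.float64(-0.28832228035755775)]
t: 11.12
tool_pos: [0.5334, -0.1232, 0.3156]
ee_rot: [3.099, -0.458, -0.997]
force: [-0.4, -0.1, -0.6]
opening: 0.0941
q [-0.09  -0.113  1.424 -0.383  1.57   0.866] F [-0.4 -0.1 -0.6] M [ 0.12  0.16 -0.03] p [ 0.5334 -0.1232  0.3156] r [ 3.099 -0.458 -0.997]
```

View pics/wrist2.png

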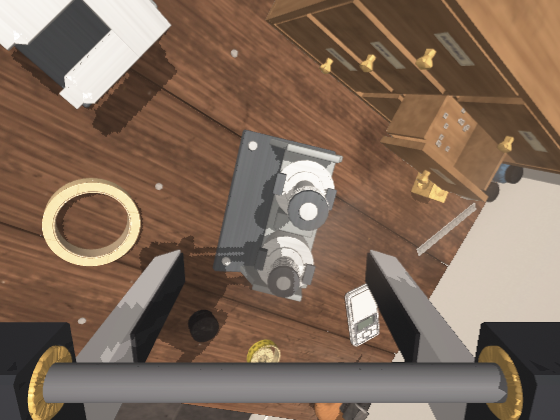

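```bash
cat > fs.py <<'E'
import sys
from fitst import *; from h import *
s=np.load(sys.argv[1]); w=cloud(s).reshape(-1,3)
m=(w[:,0]>.4)&(w[:,0]<.68)&(w[:,1]>-.38)&(w[:,1]<-.12)&(w[:,2]>.085)&(w[:,2]<.26)
W=w[m]
r=least_squares(lambda p:model(W,*p),[.5929,-.4439,-1.264,-.176],loss='soft_l1',f_scale=.001); p=r.x
c,s=np.cos(p[2]),np.sin(p[2])
print(p[2],len(W),np.median(abs(model(W,*p))),[p[0]+c*p[3]-s*.048,p[1]+s*p[3]+c*.048],[p[0]+c*p[3]+s*.048,p[1]+s*p[3]-c*.048])
for nm,sd,h in(("tall",1,(.096,.13)),("short",-1,(.028,.062))):
    P=toseat(W,p[0],p[1],p[2],sd,p[3]); k=(np.hypot(P[:,0],P[:,1])<.03)&(P[:,2]>h[0]+.002)
    Q=P[k]; top=Q[:,2]>h[1]-.004
    print(nm,k.sum(),"top z",np.median(Q[top,2]),"top disc mid",np.round((Q[top,:2].max(0)+Q[top,:2].min(0))/2,4))
E
python3 fs.py wrist2.npz; python3 fs.py wrist1.npz; python3 fs.py side0.npz
python3 - <<'E'
from plan import *
from scene import *
p,R,q=cur()
Rg=Rtool(-u,sx); g=np.array([.5865,-.2605,.097])+.114*u; end=g+u*(.07-.019)
rows(p,R,q,[(end,Rg,5)],1,nd=3)
E
```

```text
-1.2601329854322203 6277 0.0014496774028500727 [np.float64(0.5865943100344696), np.float64(-0.26028093243803957)] [np.float64(0.4951897338074086), np.float64(-0.2896272004248109)]
tall 1482 top z 0.1293951789380688 top disc mid [ 0.0011 -0.0015]
short 1052 top z 0.06166086796060647 top disc mid [ 0.0009 -0.0015]
-1.2582991131793928 2609 0.0017135146775214699 [np.float64(0.5870529100447285), np.float64(-0.2598706233586079)] [np.float64(0.4957023047948351), np.float64(-0.2893844662205288)]
tall 536 top z 0.12928581842317252 top disc mid [ 0.0019 -0.0028]
short 341 top z 0.061718714871403735 top disc mid [-0.0023 -0.0027]
-1.26535588226619 3330 0.0010344424130093307 [np.float64(0.5854470785193837), np.float64(-0.2620444634468549)] [np.float64(0.49389047715295825), np.float64(-0.29091293666989654)]
tall 311 top z 0.1277722348143879 top disc mid [ 0.0061 -0.    ]
short 345 top z 0.05990710328621106 top disc mid [ 0.0048 -0.0003]
err 0.0 clear [0.134 0.03  0.031 0.33 ] dq/row [0.01  0.024 0.018 0.018 0.031 0.055] endq [-0.14 -0.    1.49 -0.47  1.43  1.14] endp [ 0.5612 -0.1816  0.2402]
[[1,[0.005,0.001,0.018],[-0.015,0.013,0.048]],[1,[0.005,0.0,0.019],[-0.016,0.013,0.047]],[1,[0.005,-0.001,0.018],[-0.015,0.012,0.047]],[1,[0.005,-0.001,0.019],[-0.016,0.013,0.048]],[1,[0.004,-0.001,0.018],[-0.015,0.012,0.047]]]
```

```bash
python3 - <<'E'
import re
t=open('scene.py').read().replace("-1.264","-1.262").replace(".5853,-.2615",".5863,-.2607").replace(".494,-.2905",".4949,-.29")
open('scene.py','w').write(t)
E
python3 -m pendant '[[1,[0.005,0.001,0.018],[-0.015,0.013,0.048]],[1,[0.005,0.0,0.019],[-0.016,0.013,0.047]],[1,[0.005,-0.001,0.018],[-0.015,0.012,0.047]],[1,[0.005,-0.001,0.019],[-0.016,0.013,0.048]],[1,[0.004,-0.001,0.018],[-0.015,0.012,0.047]],[1,[0,0,0],[0,0,0]]]'; python3 lg.py
python3 - <<'E'
from plan import *
from scene import *
p,R,q=cur()
Rg=Rtool(-u,sx); g=seat0+.114*u; end=g-u*.019
print((R.inv()*Rg).as_rotvec(), R.inv().apply(end-p))
rows(p,R,q,[(end+u*.03,Rg,2),(end,Rg,3)],1,nd=3)
E
```

```text
t: 11.92
tool_pos: [0.5618, -0.1802, 0.2443]
ee_rot: [-3.139, -0.522, -1.257]
force: [0.0, 0.7, 0.3]
opening: 0.0937
q [-0.14  -0.006  1.483 -0.469  1.432  1.128] F [0.  0.7 0.3] M [0.15 0.24 0.01] p [ 0.5618 -0.1802  0.2443] r [-3.139 -0.522 -1.257]
[-0.00457438  0.00146077  0.00403952] [-0.00064819  0.0014375   0.0746333 ]
err 0.0 clear [0.11  0.038 0.041 0.359] dq/row [0.019 0.018 0.025 0.001 0.041 0.005] endq [-0.2   0.05  1.56 -0.47  1.29  1.14] endp [ 0.5721 -0.2153  0.1788]
[[1,[0.0,0.001,0.022],[-0.002,0.001,0.002]],[1,[-0.001,0.0,0.023],[-0.003,0.0,0.002]],[1,[0.0,0.0,0.01],[0.0,0.0,0.0]],[1,[0.0,0.0,0.01],[0.0,0.0,0.0]],[1,[0.0,0.0,0.01],[0.0,0.0,0.0]]]
```

```bash
python3 -m pendant '[[1,[0.0,0.001,0.022],[-0.002,0.001,0.002]],[1,[-0.001,0.0,0.023],[-0.003,0.0,0.002]],[1,[0.0,0.0,0.01],[0.0,0.0,0.0]],[1,[0.0,0.0,0.01],[0.0,0.0,0.0]],[1,[0.0,0.0,0.008],[0.0,0.0,0.0]],[1,[0,0,0],[0,0,0]],[1,[0,0,0],[0,0,0]]]'; python3 lg.py
python3 - <<'E'
from plan import *
from scene import *
p,R,q=cur()
Rg=Rtool(-u,sx); g=seat0+.114*u; end=g-u*.019
print((R.inv()*Rg).as_rotvec(), R.inv().apply(end-p))
from plant import *
from h import *
for n in("wrist","side"):
    s=snapshot(n)
    if n=="wrist": cv2.imwrite("pics/wrist3.png",s["image"][:,:,::-1])
    else: cv2.imwrite("pics/side3.png",cv2.resize(s["image"][150:370,180:400,::-1],None,fx=2.7,fy=2.7))
E
```

```text
t: 12.8
tool_pos: [0.5729, -0.2153, 0.1823]
ee_rot: [-3.137, -0.525, -1.266]
force: [0.4, -0.1, -0.2]
opening: 0.094
q [-0.201  0.047  1.553 -0.471  1.295  1.138] F [ 0.4 -0.1 -0.2] M [ 0.16  0.19 -0.03] p [ 0.5729 -0.2153  0.1823] r [-3.137 -0.525 -1.266]
[-0.00207965 -0.00160596 -0.00385011] [-0.00165518  0.00100391  0.00252819]
```

View pics/wrist3.png

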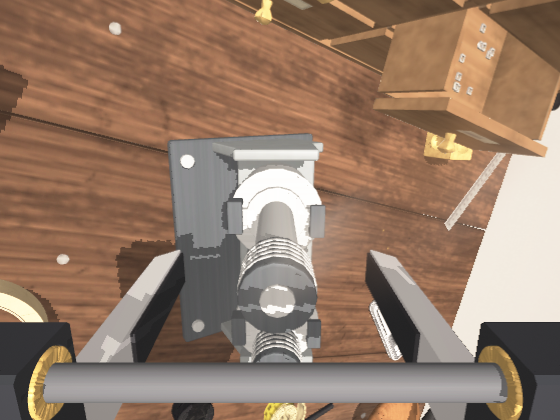

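View pics/side3.png

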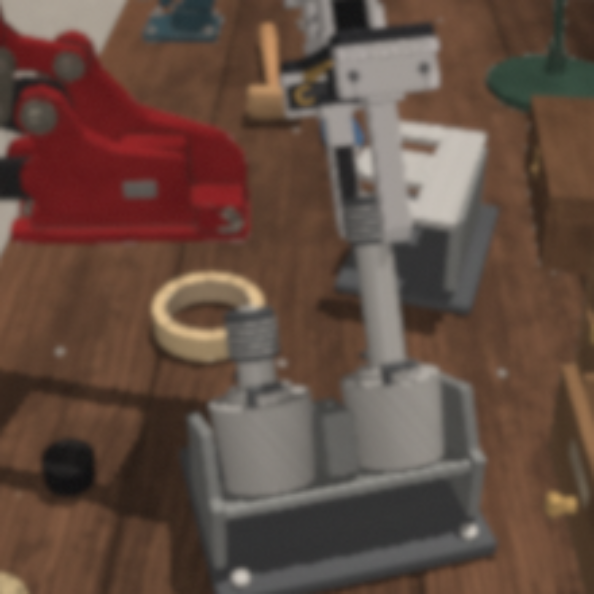

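```bash
python3 -m pendant '[[0,[-0.001,0.001,0.002],[0,0,0]],[0,[0,0,0],[0,0,0]],[0,[0,0,0],[0,0,0]],[0,[0,0,0],[0,0,0]],[0,[0,0,0],[0,0,0]],[0,[0,0,0],[0,0,0]]]' 60; python3 lg.py
```

```text
t: 13.65
tool_pos: [0.5719, -0.2162, 0.18]
ee_rot: [-3.138, -0.526, -1.266]
force: [1.1, -3.9, 1.9]
opening: 0.0374
q [-0.203  0.047  1.559 -0.472  1.29   1.139] F [ 1.1 -3.9  1.9] M [-0.52 -0.01 -0.01] p [ 0.5719 -0.2162  0.18  ] r [-3.138 -0.526 -1.266]
```

```bash
python3 -m pendant '[[0,[0,0,0],[0,0,-0.15]],[0,[0,0,0],[0,0,-0.15]],[0,[0,0,0],[0,0,0]]]'; python3 lg.py
```

```text
t: 14.02
tool_pos: [0.5716, -0.2155, 0.1797]
ee_rot: [2.976, -0.5, -0.925]
force: [-1.8, 1.9, 2.2]
opening: 0.0348
q [-0.202  0.047  1.559 -0.471  1.291  0.84 ] F [-1.8  1.9  2.2] M [ 0.25  0.41 -0.02] p [ 0.5716 -0.2155  0.1797] r [ 2.976 -0.5   -0.925]
```

```bash
python3 -m pendant '[[0,[0,0,0],[0,0,-0.15]],[0,[0,0,0],[0,0,-0.16]],[0,[0,0,0],[0,0,-0.16]],[0,[0,0,0],[0,0,-0.16]],[0,[0,0,0],[0,0,-0.16]],[0,[0,0,0],[0,0,0]]]'; python3 lg.py
python3 - <<'E'
from plant import *
from h import *
for n in("wrist","side"):
    s=snapshot(n)
    if n=="wrist": cv2.imwrite("pics/wrist4.png",s["image"][:,:,::-1])
    else: cv2.imwrite("pics/side4.png",cv2.resize(s["image"][240:330,240:360,::-1],None,fx=6,fy=6,interpolation=cv2.INTER_CUBIC))
E
```

```text
t: 14.78
tool_pos: [0.5713, -0.2156, 0.1796]
ee_rot: [2.669, -0.237, -0.122]
force: [-2.0, 2.7, 2.5]
opening: 0.0346
q [-0.202  0.047  1.559 -0.471  1.292  0.052] F [-2.   2.7  2.5] M [ 0.28  0.74 -0.2 ] p [ 0.5713 -0.2156  0.1796] r [ 2.669 -0.237 -0.122]
```

View pics/wrist4.png

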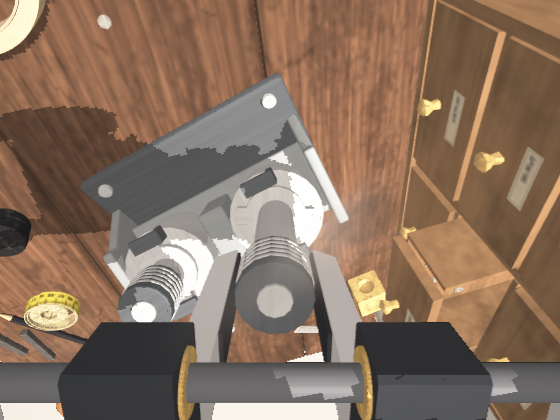

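View pics/side4.png

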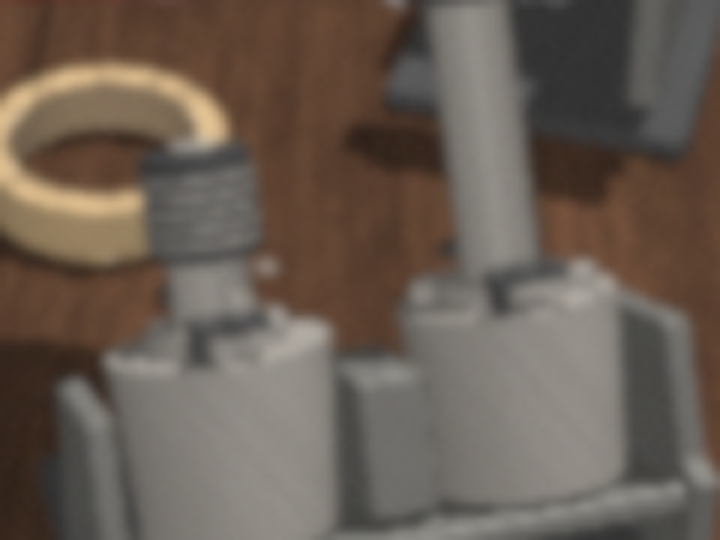

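```bash
for i in 1 2 3; do python3 -m pendant '[[0,[0,0,-0.003],[0,0,0]],[0,[0,0,0],[0,0,0]]]' | grep -vE "t:|rot"; done
```

```text
tool_pos: [0.5708, -0.2152, 0.1795]
force: [1.9, -4.2, -8.0]
opening: 0.035
tool_pos: [0.5705, -0.2141, 0.1809]
force: [4.4, -7.1, -11.7]
opening: 0.0351
tool_pos: [0.57, -0.212, 0.1851]
force: [0.7, -2.2, -3.9]
opening: 0.0349
```

```bash
for i in 1 2; do python3 -m pendant '[[0,[0,0,-0.004],[0,0,0]],[0,[0,0,-0.004],[0,0,0]],[0,[0,0,0],[0,0,0]]]' | grep -vE "t:|rot"; done;  python3 -m pendant '[[0,[0,0,-0.01],[0,0,0]],[0,[0,0,-0.01],[0,0,0]],[0,[0,0,-0.01],[0,0,0]],[0,[0,0,0],[0,0,0]]]'; python3 lg.py
```

```text
tool_pos: [0.5689, -0.2068, 0.1943]
force: [0.5, 0.5, -4.8]
opening: 0.0352
tool_pos: [0.5682, -0.2036, 0.2019]
force: [-0.5, 1.2, -4.4]
opening: 0.0356
t: 16.88
tool_pos: [0.564, -0.1892, 0.229]
ee_rot: [2.668, -0.24, -0.117]
force: [-0.4, -0.9, -4.8]
opening: 0.0356
q [-0.154  0.003  1.506 -0.472  1.396  0.048] F [-0.4 -0.9 -4.8] M [0.69 0.29 0.05] p [ 0.564  -0.1892  0.229 ] r [ 2.668 -0.24  -0.117]
```

```bash
python3 -m pendant '[[0,[0,0,-0.015],[0,0,0]],[0,[0,0,-0.02],[0,0,0]],[0,[0,0,-0.01],[0,0,0]]]'
cat >> scene.py <<'E'
YF=-.2585; fx=np.array([np.cos(YF),np.sin(YF),0]); fy=np.array([-np.sin(YF),np.cos(YF),0])
forkc=np.array([.6214,.051,.095])
def slot(k): return forkc-fx*.003+fy*(.046 if k==0 else -.046)
E
python3 - <<'E'
from plan import *
from scene import *
p,R,q=cur()
Rd=Rtool([0,0,-1],fx)
tgt=slot(0)-fx*.027+np.array([0,0,.085+.095])
print(np.round(slot(0),4),np.round(slot(1),4))
p,R,q=rows(p,R,q,[(np.array([.59,-.06,.31]),Rtool(-u+np.array([0,0,-1.2]),fx),5),(tgt+[0,0,.02],Rd,6)],0,nd=3)
E
```

```text
t: 17.25
tool_pos: [0.5567, -0.1676, 0.268]
ee_rot: [2.669, -0.239, -0.118]
force: [-0.7, 0.2, -4.1]
opening: 0.0354
[0.6303 0.0962 0.095 ] [0.6067 0.0073 0.095 ]
err 0.0 clear [0.046 0.006 0.004 0.368] dq/row [0.026 0.031 0.063 0.051 0.062 0.038] endq [0.08 0.23 1.03 0.   1.88 0.33] endp [0.6041 0.1027 0.295 ]
[[0,[0.006,-0.016,-0.016],[0.05,-0.029,0.014]],[0,[0.005,-0.017,-0.016],[0.05,-0.029,0.014]],[0,[0.005,-0.018,-0.015],[0.05,-0.029,0.014]],[0,[0.004,-0.019,-0.014],[0.049,-0.03,0.014]],[0,[0.003,-0.021,-0.014],[0.05,-0.029,0.013]],[0,[-0.004,-0.027,-0.003],[0.033,-0.021,0.002]],[0,[-0.004,-0.027,-0.003],[0.034,-0.021,0.002]],[0,[-0.005,-0.027,-0.001],[0.033,-0.021,0.002]],[0,[-0.005,-0.027,-0.001],[0.034,-0.021,0.002]],[0,[-0.005,-0.027,0.001],[0.033,-0.021,0.003]]]
[[0,[-0.004,-0.026,0.001],[0.034,-0.022,0.002]]]
```

```bash
python3 -m pendant '[[0,[0.006,-0.016,-0.016],[0.05,-0.029,0.014]],[0,[0.005,-0.017,-0.016],[0.05,-0.029,0.014]],[0,[0.005,-0.018,-0.015],[0.05,-0.029,0.014]],[0,[0.004,-0.019,-0.014],[0.049,-0.03,0.014]],[0,[0.003,-0.021,-0.014],[0.05,-0.029,0.013]],[0,[-0.004,-0.027,-0.003],[0.033,-0.021,0.002]],[0,[-0.004,-0.027,-0.003],[0.034,-0.021,0.002]],[0,[-0.005,-0.027,-0.001],[0.033,-0.021,0.002]],[0,[-0.005,-0.027,-0.001],[0.034,-0.021,0.002]],[0,[-0.005,-0.027,0.001],[0.033,-0.021,0.003]]]'
python3 -m pendant '[[0,[-0.004,-0.026,0.001],[0.034,-0.022,0.002]],[0,[0,0,0],[0,0,0]],[0,[0,0,0],[0,0,0]]]'; python3 lg.py
python3 - <<'E'
from plant import *
from fitfork import *
for n in("wrist","side","top"):
    s=snapshot(n); np.savez(n+"5.npz",**s); w=cloud(s)
    im=s["image"][:,:,::-1]
    if n=="wrist": cv2.imwrite("pics/wrist5.png",im)
    elif n=="side": cv2.imwrite("pics/side5.png",cv2.resize(im[130:290,250:410],None,fx=3.7,fy=3.7,interpolation=cv2.INTER_CUBIC))
    else: cv2.imwrite("pics/top5.png",cv2.resize(im[120:220,190:320],None,fx=5,fy=5,interpolation=cv2.INTER_CUBIC))
    b=run(s,w,None); print(n,np.round(b.x,4),b.fun,np.round(slots(b.x),4).tolist())
E
```

```text
t: 18.5
tool_pos: [0.6011, 0.0779, 0.2944]
ee_rot: [3.109, -0.017, -0.256]
force: [-0.7, -0.4, -3.4]
opening: 0.0353
t: 18.88
tool_pos: [0.6038, 0.102, 0.2928]
ee_rot: [3.14, 0.003, -0.259]
force: [-0.0, 0.9, -4.3]
opening: 0.0353
q [ 0.075  0.234  1.032 -0.     1.879  0.333] F [-0.   0.9 -4.3] M [-0.08  0.02 -0.03] p [0.6038 0.102  0.2928] r [ 3.14e+00  3.00e-03 -2.59e-01]
wrist [ 0.6458  0.0496 -0.2093  0.087   0.0315] 0.08744144243343664 [[0.6525, 0.0953], [0.6334, 0.0053]]
side [ 0.6231  0.0444 -0.2558  0.0941  0.0521] 0.020106040383160922 [[0.6318, 0.0897], [0.6085, 0.0007]]
top [ 0.6211  0.045  -0.3056  0.0792  0.0541] 0.05141540577909571 [[0.6321, 0.0897], [0.6044, 0.002]]
```

View pics/wrist5.png

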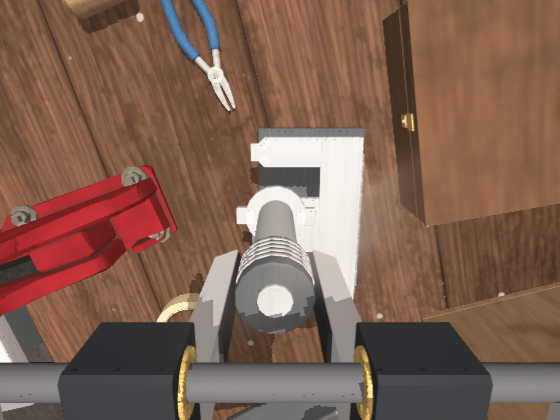

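View pics/side5.png

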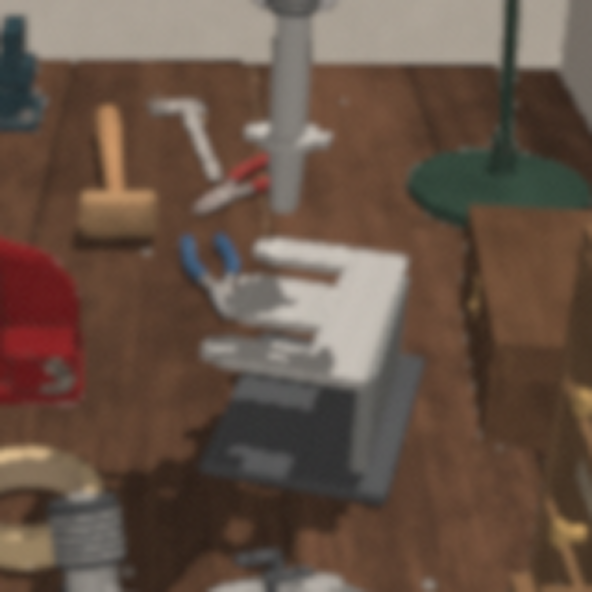

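View pics/top5.png

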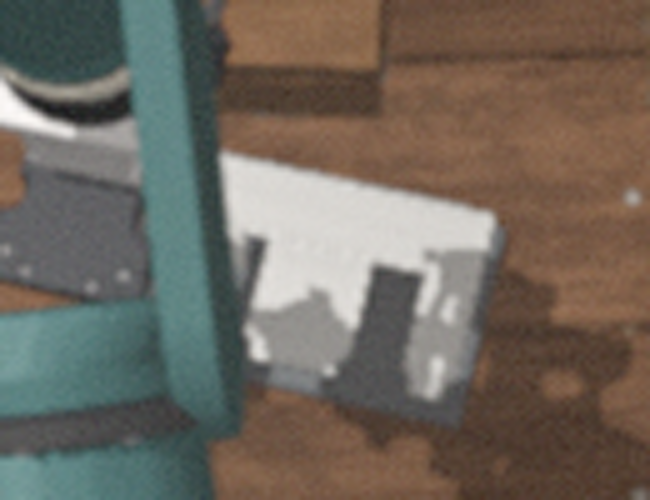

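```bash
python3 - <<'E'
from fitfork import *
from scene import *
def fr(X): d=X-forkc; return np.round([d@fx*1000,d@fy*1000],1)
s=np.load("wrist5.npz"); X=rayplane(s,.095); print("cam",-s["R"].T@s["t"])
g=cv2.cvtColor(s["image"],cv2.COLOR_RGB2GRAY).astype(int)
for c in (290,300,310): print(c,[(r,g[r,c]) for r in range(160,206,2)])
for r in (172,180,188): print(r,[(c,g[r,c]) for c in range(304,334,2)])
for c,r in((300,167),(320,180),(310,197),(262,129),(363,129),(363,200)): print((c,r),fr(X[r,c]))
E
python3 - <<'E'
import cv2,numpy as np
s=np.load("wrist1.npz"); im=s["image"][95:235,290:420,::-1]
cv2.imwrite("pics/w1c.png",cv2.resize(im,None,fx=4,fy=4,interpolation=cv2.INTER_CUBIC))
E
```

```text
cam [0.62442065 0.18352558 0.47198068]
290 [(160, np.int64(242)), (162, np.int64(242)), (164, np.int64(241)), (166, np.int64(243)), (168, np.int64(79)), (170, np.int64(79)), (172, np.int64(78)), (174, np.int64(79)), (176, np.int64(78)), (178, np.int64(79)), (180, np.int64(78)), (182, np.int64(79)), (184, np.int64(79)), (186, np.int64(86)), (188, np.int64(138)), (190, np.int64(220)), (192, np.int64(243)), (194, np.int64(243)), (196, np.int64(243)), (198, np.int64(243)), (200, np.int64(243)), (202, np.int64(243)), (204, np.int64(243))]
300 [(160, np.int64(242)), (162, np.int64(242)), (164, np.int64(241)), (166, np.int64(244)), (168, np.int64(78)), (170, np.int64(77)), (172, np.int64(77)), (174, np.int64(77)), (176, np.int64(77)), (178, np.int64(76)), (180, np.int64(76)), (182, np.int64(77)), (184, np.int64(77)), (186, np.int64(116)), (188, np.int64(124)), (190, np.int64(125)), (192, np.int64(124)), (194, np.int64(124)), (196, np.int64(131)), (198, np.int64(189)), (200, np.int64(232)), (202, np.int64(241)), (204, np.int64(241))]
310 [(160, np.int64(243)), (162, np.int64(242)), (164, np.
[... 861 characters left out ...]
p.int64(77)), (314, np.int64(76)), (316, np.int64(77)), (318, np.int64(78)), (320, np.int64(223)), (322, np.int64(241)), (324, np.int64(240)), (326, np.int64(241)), (328, np.int64(243)), (330, np.int64(244)), (332, np.int64(243))]
188 [(304, np.int64(126)), (306, np.int64(92)), (308, np.int64(77)), (310, np.int64(78)), (312, np.int64(77)), (314, np.int64(79)), (316, np.int64(78)), (318, np.int64(85)), (320, np.int64(233)), (322, np.int64(240)), (324, np.int64(240)), (326, np.int64(241)), (328, np.int64(242)), (330, np.int64(244)), (332, np.int64(242))]
(300, 167) [-6.6 63.5]
(320, 180) [13.9 50.2]
(310, 197) [ 4.2 32.3]
(262, 129) [-44.5 101. ]
(363, 129) [ 54.3 100.9]
(363, 200) [59.  29.1]
```

View pics/w1c.png

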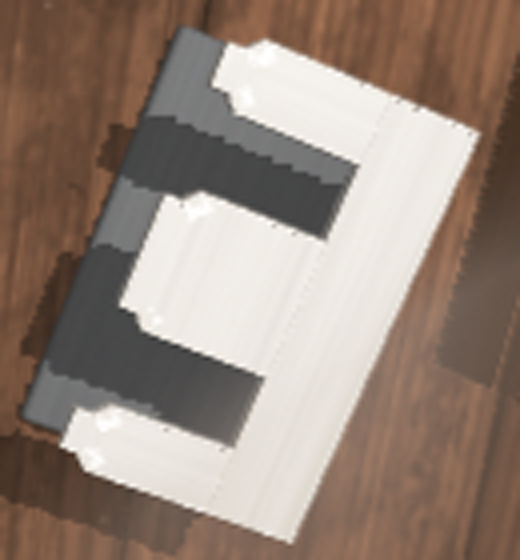

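Run:
```python
from fitfork import *
import json
from scipy.spatial.transform import Rotation as Ro
l=json.loads(open("log.jsonl").readlines()[-1]); p=np.array(l["tool_pos"]); R=Ro.from_euler('xyz',l["ee_rot"])
z=R.apply([0,0,1]); grip=p-z*.019
for n in("wrist","side","top"):
    s=np.load(n+"5.npz")
    # head top centre, head top rim +-18 , flange under, flange rim along ears, shank end
    pts=[grip-z*.016, grip-z*.016+R.apply([.018,0,0]),grip-z*.016-R.apply([.018,0,0]), grip+z*(.114-.007),grip+z*.107+R.apply([0,-.023,0]),grip+z*.107+R.apply([0,.023,0]),grip+z*.166]
    print(n,np.round(proj(s,pts),1).tolist())
s=np.load("wrist5.npz"); cv2.imwrite("pics/w5c.png",cv2.resize(s["image"][160:340,210:350,::-1],None,fx=3.3,fy=3.3,interpolation=cv2.INTER_CUBIC))
```

```text
wrist [[278.2, 303.3], [320.1, 303.3], [236.3, 303.3], [276.7, 217.6], [276.7, 187.3], [276.6, 246.5], [276.3, 197.8]]
side [[330.6, 117.8], [337.8, 118.4], [323.4, 117.1], [327.9, 164.3], [329.7, 161.1], [325.9, 167.6], [326.6, 184.8]]
top [[221.1, 153.4], [223.1, 146.0], [219.1, 160.8], [229.2, 169.4], [220.6, 167.5], [237.9, 171.3], [232.5, 175.8]]
```

View pics/w5c.png

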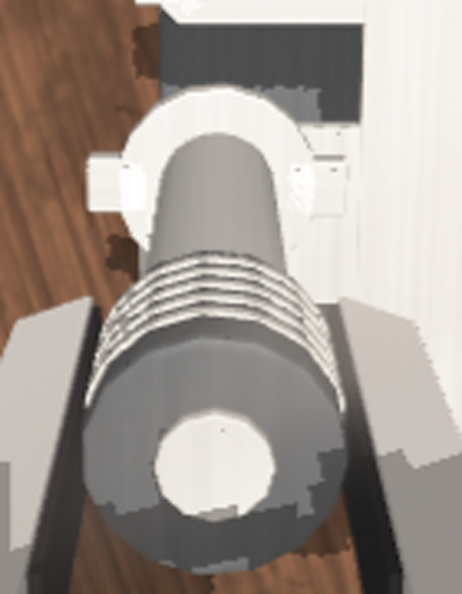

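Run:
```python
from plan import *
from scene import *
p,R,q=cur()
Rd=Rtool([0,0,-1],fx)
t=slot(0)-fx*.027
print((R.inv()*Rd).as_rotvec(),R.inv().apply(np.array([*t[:2],.2])-p))
rows(p,R,q,[(np.array([*t[:2],.2]),Rd,6)],0,nd=3)
```

```text
[ 0.00037722  0.0024344  -0.00086161] [ 0.00011317 -0.00155594  0.09330665]
err 0.0 clear [0.047 0.005 0.004 0.38 ] dq/row [0.002 0.004 0.036 0.    0.033 0.002] endq [ 0.08  0.23  1.22 -0.    1.69  0.34] endp [0.6042 0.1036 0.2003]
[[0,[0.0,0.0,0.016],[0.0,0.0,0.0]],[0,[0.0,0.0,0.015],[0.0,0.0,0.0]],[0,[0.0,0.0,0.016],[0.0,0.001,0.0]],[0,[0.0,-0.001,0.015],[0.0,0.0,0.0]],[0,[0.0,0.0,0.016],[0.0,0.001,0.0]],[0,[0.0,-0.001,0.015],[0.0,0.0,-0.001]]]
```

```bash
python3 -m pendant '[[0,[0,-0.001,0.016],[0,0.002,0]],[0,[0,0,0.016],[0,0,0]],[0,[0,0,0.014],[0,0,0]],[0,[0,0,0.01],[0,0,0]],[0,[0,0,0.01],[0,0,0]]]'; python3 -m pendant '[[0,[0,0,0.01],[0,0,0]],[0,[0,0,0.008],[0,0,0]],[0,[0,0,0],[0,0,0]],[0,[0,0,0],[0,0,0]]]'; python3 lg.py
python3 - <<'E'
from plan import *
from scene import *
from plant import *
from h import *
p,R,q=cur(); d=p-slot(0); print("fork x,y,z mm",d@fx*1000,d@fy*1000,(p[2]-.19)*1000)
s=snapshot("wrist"); cv2.imwrite("pics/wrist6.png",s["image"][:,:,::-1])
s=snapshot("side"); cv2.imwrite("pics/side6.png",cv2.resize(s["image"][130:290,250:410,::-1],None,fx=3.7,fy=3.7,interpolation=cv2.INTER_CUBIC))
E
```

```text
t: 19.65
tool_pos: [0.6041, 0.1031, 0.2263]
ee_rot: [3.142, 0.001, -0.259]
force: [-0.1, 1.2, -4.9]
opening: 0.0353
t: 20.15
tool_pos: [0.6044, 0.1032, 0.2096]
ee_rot: [-3.141, 0.0, -0.259]
force: [-0.1, 0.0, -4.0]
opening: 0.035
q [0.076 0.228 1.202 0.    1.711 0.335] F [-0.1  0.  -4. ] M [-0.06  0.08 -0.02] p [0.6044 0.1032 0.2096] r [-3.141  0.    -0.259]
fork x,y,z mm -26.79809764392477 0.08515083150342162 19.5784813599402
```

View pics/wrist6.png

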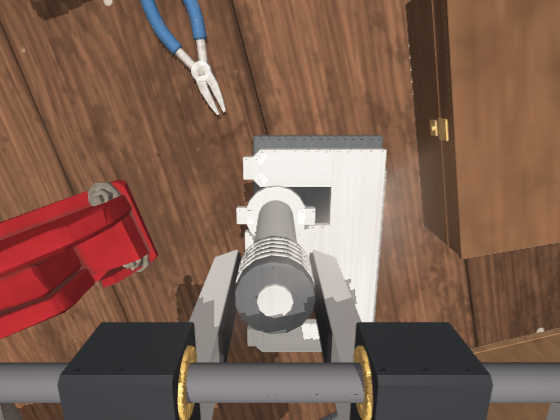

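View pics/side6.png

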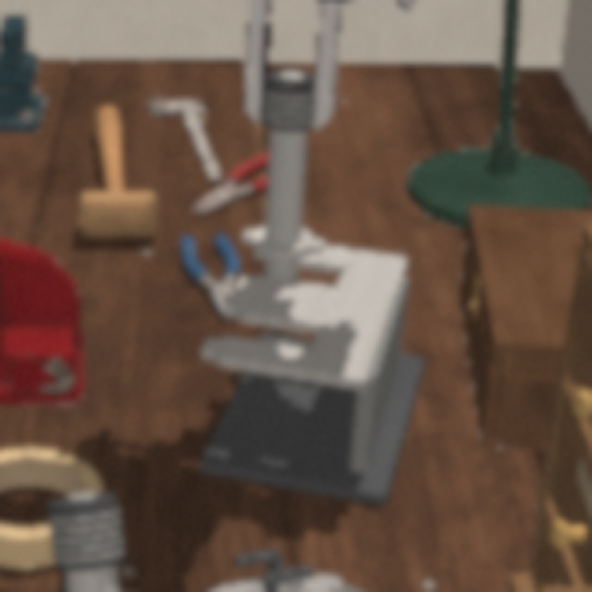

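```bash
python3 -m pendant '[[0,[0,0,0.008],[0,0,0]],[0,[0,0,0.007],[0,0,0]],[0,[0,0,0],[0,0,0]],[0,[0.008,0,0],[0,0,0]],[0,[0.008,0,0],[0,0,0]],[0,[0.005,0,0],[0,0,0]],[0,[0,0,0],[0,0,0]]]'; python3 lg.py
for i in 1 2 3 4; do python3 -m pendant '[[0,[0.002,0,0],[0,0,0]],[0,[0,0,0],[0,0,0]]]' | grep -E "pos|force"; done
```

```text
t: 21.12
tool_pos: [0.6249, 0.0975, 0.1939]
ee_rot: [3.142, 0.001, -0.259]
force: [-0.6, -0.8, -4.4]
opening: 0.0355
q [0.065 0.275 1.176 0.    1.692 0.324] F [-0.6 -0.8 -4.4] M [-0.06  0.15  0.01] p [0.6249 0.0975 0.1939] r [ 3.142e+00  1.000e-03 -2.590e-01]
tool_pos: [0.6263, 0.0973, 0.1941]
force: [-0.3, -0.7, -3.5]
tool_pos: [0.6284, 0.0968, 0.1941]
force: [0.7, -0.1, -4.4]
tool_pos: [0.6303, 0.0962, 0.194]
force: [0.8, 0.1, -4.2]
tool_pos: [0.6323, 0.0956, 0.194]
force: [0.1, -0.9, -4.0]
```

```bash
for i in 1 2; do python3 -m pendant '[[0,[0.001,0,0],[0,0,0]],[0,[0,0,0],[0,0,0]]]' | grep -E "pos|force"; done
for i in 1 2; do python3 -m pendant '[[0,[0,0,0.002],[0,0,0]],[0,[0,0,0],[0,0,0]]]' | grep -E "pos|force"; done
```

```text
tool_pos: [0.6332, 0.0954, 0.194]
force: [0.5, 0.2, -3.7]
tool_pos: [0.6339, 0.0952, 0.194]
force: [-0.6, -0.1, -4.0]
tool_pos: [0.6339, 0.0953, 0.1919]
force: [-0.4, 0.4, -4.0]
tool_pos: [0.6339, 0.0952, 0.1918]
force: [-2.8, -0.8, 3.2]
```

```bash
python3 -m pendant '[[0.45,[0,0,0],[0,0,0]],[0.6,[0,0,0],[0,0,0]],[0.6,[0,0,0],[0,0,0]],[0.6,[0,0,0],[0,0,0]]]' ; python3 lg.py
python3 - <<'E'
from plant import *
from h import *
s=snapshot("wrist"); cv2.imwrite("pics/wrist7.png",s["image"][:,:,::-1]); np.savez("wrist7.npz",**s)
s=snapshot("side"); cv2.imwrite("pics/side7.png",cv2.resize(s["image"][130:290,250:410,::-1],None,fx=3.7,fy=3.7,interpolation=cv2.INTER_CUBIC))
E
```

```text
t: 23.62
tool_pos: [0.6343, 0.0952, 0.1899]
ee_rot: [-3.142, 0.001, -0.259]
force: [0.0, -0.3, 0.3]
opening: 0.0565
q [0.06  0.296 1.158 0.    1.689 0.319] F [ 0.  -0.3  0.3] M [-0.08  0.09 -0.04] p [0.6343 0.0952 0.1899] r [-3.142e+00  1.000e-03 -2.590e-01]
```

View pics/wrist7.png

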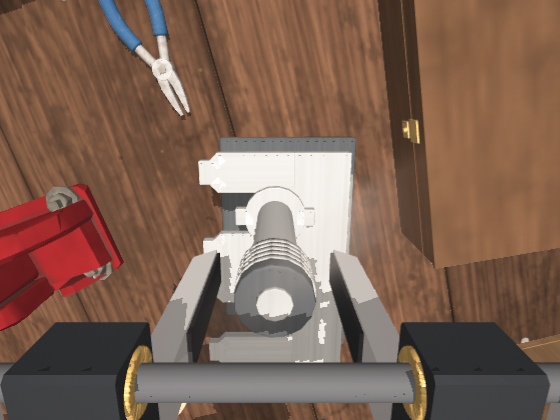

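View pics/side7.png

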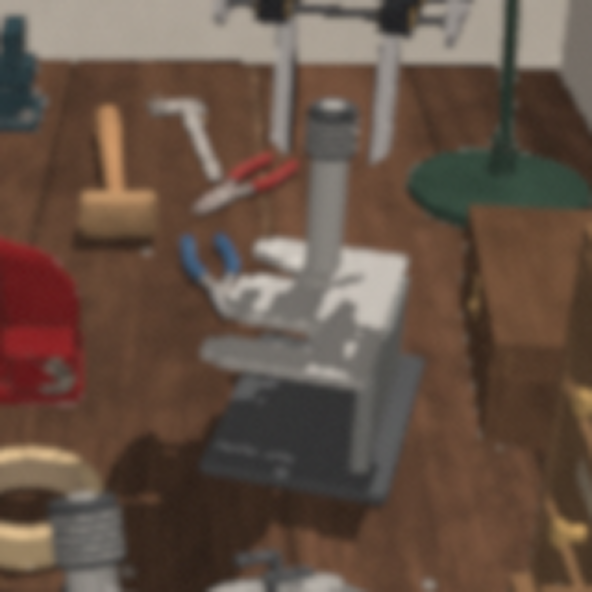

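```bash
python3 -m pendant '[[1,[0,0,0],[0,0,0]],[1,[0,0,-0.01],[0,0,0]],[1,[0,0,-0.03],[0,0,0]],[1,[0,0,-0.04],[0,0,0]],[1,[0,0,-0.04],[0,0,0]],[1,[0,0.02,-0.03],[0,0,0]],[1,[0,0.04,0],[0,0,0]],[1,[0,0,0],[0,0,0]]]' ; python3 lg.py
cat > chk.py <<'E'
import sys
from fitst import cyl; from h import *
from scene import *
from scipy.optimize import least_squares
from plant import snapshot
def chk(name,h0,h1,k,cam):
    s=snapshot(cam); w=cloud(s).reshape(-1,3); S=slot(k)
    m=(np.hypot(w[:,0]-S[0],w[:,1]-S[1])<.04)&(w[:,2]>.108)&(w[:,2]<.095+h1+.01)
    W=w[m]
    def f(p):
        x,y,z,ax,ay=p; P=W-[S[0]+x,S[1]+y,.095+z]; P[:,0]-=ax*P[:,2];P[:,1]-=ay*P[:,2]
        return np.minimum(cyl(P,.018,h0,h1),np.minimum(cyl(P,.013,0,h0),cyl(P,.023,0,.007)))
    r=least_squares(f,np.zeros(5),loss='soft_l1',f_scale=.0015); 
    d=np.array([r.x[0],r.x[1],0]); print(name,cam,m.sum(),"off fx,fy,z mm",np.round([d@fx*1000,d@fy*1000,r.x[2]*1000],1),"tilt",np.round(r.x[3:],3),"med",np.median(abs(f(r.x))))
    cv2.imwrite(f"pics/chk_{name}_{cam}.png",s["image"][:,:,::-1])
for c in ("wrist","side","top"):
    try: chk(sys.argv[1],*( (.096,.13) if sys.argv[1]=="tall" else (.028,.062)),int(sys.argv[2]),c)
    except Exception as e: print(c,e)
E
python3 chk.py tall 0
```

```text
t: 24.72
tool_pos: [0.6187, 0.0351, 0.3421]
ee_rot: [-3.141, -0.002, -0.262]
force: [-0.3, -0.1, 0.5]
opening: 0.0941
q [-0.035  0.266  0.895 -0.     1.979  0.227] F [-0.3 -0.1  0.5] M [-0.09  0.11 -0.03] p [0.6187 0.0351 0.3421] r [-3.141e+00 -2.000e-03 -2.620e-01]
tall wrist 1745 off fx,fy,z mm [5.3 9.7 0.5] tilt [-0.044 -0.071] med 0.0006096659996159826
tall side 463 off fx,fy,z mm [ 3.7  0.2 -1.1] tilt [-0.02   0.001] med 0.0008703555168615637
tall top 0 off fx,fy,z mm [0. 0. 0.] tilt [0. 0.] med nan
  return _methods._mean(a, axis=axis, dtype=dtype,
  ret = ret.dtype.type(ret / rcount)
```

View pics/chk_tall_wrist.png

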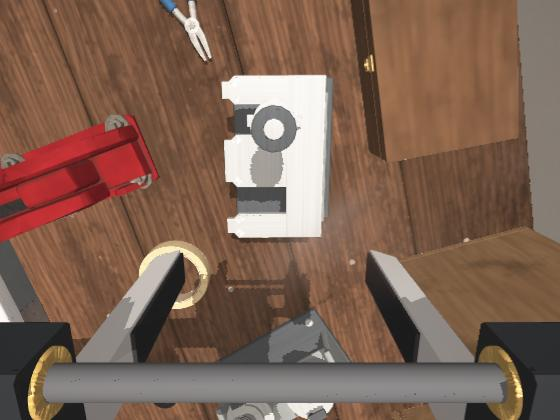

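Run:
```python
from fitfork import *
from scene import *
from plant import *
s=snapshot("wrist"); np.savez("wrist8.npz",**s); X=rayplane(s,.095); c=-s["R"].T@s["t"]; d=c-forkc; print("cam",c,d@fx,d@fy)
g=cv2.cvtColor(s["image"],cv2.COLOR_RGB2GRAY).astype(int)
def fr(X): d=X-forkc; return np.round([d@fx*1000,d@fy*1000],1)
for cc in (250,265,280): print(cc,[(r,int(g[r,cc])) for r in list(range(182,194))+list(range(206,220))])
for r in (192,200,208): print(r,[(k,int(g[r,k])) for k in range(276,296)])
for px in((270,187),(270,213),(286,200),(326,200),(280,237),(260,75)): print(px,fr(X[px[1],px[0]]))
```

```text
cam [0.6390387  0.11897154 0.51947309] -0.0003229612567638055 0.07022214763406345
250 [(182, 237), (183, 237), (184, 237), (185, 237), (186, 238), (187, 238), (188, 234), (189, 173), (190, 74), (191, 74), (192, 74), (193, 74), (206, 118), (207, 118), (208, 119), (209, 118), (210, 118), (211, 118), (212, 117), (213, 118), (214, 132), (215, 167), (216, 203), (217, 237), (218, 238), (219, 240)]
265 [(182, 160), (183, 159), (184, 160), (185, 160), (186, 160), (187, 161), (188, 157), (189, 127), (190, 77), (191, 77), (192, 77), (193, 76), (206, 119), (207, 119), (208, 119), (209, 119), (210, 119), (211, 119), (212, 119), (213, 120), (214, 133), (215, 169), (216, 210), (217, 238), (218, 239), (219, 241)]
280 [(182, 155), (183, 171), (184, 237), (185, 228), (186, 237), (187, 238), (188, 234), (189, 173), (190, 75), (191, 75), (192, 75), (193, 76), (206, 89), (207, 89), (208, 94), (209, 120), (210, 120), (211, 116), (212, 89), (213, 90), (214, 115), (215, 171), (216, 211), (217, 238), (218, 239), (219, 241)]
192 [(276, 76), (277, 77), (278, 75), (279, 74), (280, 75), (281, 75), (282, 76), (283, 74), (284, 74), (285, 73), (286, 72), (287, 164), (288, 233), (289, 241), (290, 240), (291, 241), (292, 241), (293, 241), (294, 241), (295, 242)]
200 [(276, 76), (277, 76), (278, 74), (279, 73), (280, 75), (281, 76), (282, 75), (283, 74), (284, 73), (285, 73), (286, 73), (287, 168), (288, 234), (289, 240), (290, 239), (291, 240), (292, 241), (293, 241), (294, 240), (295, 241)]
208 [(276, 119), (277, 120), (278, 118), (279, 118), (280, 94), (281, 77), (282, 75), (283, 75), (284, 74), (285, 73), (286, 73), (287, 198), (288, 236), (289, 240), (290, 238), (291, 240), (292, 240), (293, 240), (294, 240), (295, 240)]
(270, 187) [ -6.1 -25.8]
(270, 213) [ -6.2 -57. ]
(286, 200) [ 12.4 -41.3]
(326, 200) [ 58.9 -41.3]
(280, 237) [  5.6 -87. ]
(260, 75) [-16.2  95.6]
```

Run:
```python
t=open('scene.py').read().replace("forkc=np.array([.6214,.051,.095])","forkc=np.array([.6214,.051,.095])+.0015*fx")
open('scene.py','w').write(t)
from plan import *
from scene import *
p,R,q=cur()
Rg=Rtool(-u,sx); g=seat1+.046*u; e=g-u*.019
p,R,q=rows(p,R,q,[(np.array([.53,-.13,.31]),Rtool([.07,-.25,-.95],.5*fx+.5*sx),6),(e+u*.08,Rg,6),(e+u*.04,Rg,2)],.75,nd=3)
```

```text
err 0.0 clear [0.052 0.024 0.025 0.294] dq/row [0.03  0.058 0.085 0.043 0.08  0.103] endq [-0.34 -0.12  1.77 -0.44  1.19  1.03] endp [ 0.485  -0.2577  0.1547]
[[0.75,[-0.007,0.031,0.005],[-0.032,0.032,0.081]],[0.75,[-0.005,0.031,0.006],[-0.032,0.032,0.081]],[0.75,[-0.003,0.031,0.007],[-0.032,0.032,0.081]],[0.75,[0.0,0.031,0.007],[-0.032,0.031,0.081]],[0.75,[0.002,0.031,0.009],[-0.032,0.032,0.081]],[0.75,[0.005,0.03,0.009],[-0.033,0.031,0.082]],[0.75,[0.001,0.016,0.023],[-0.009,0.042,0.086]],[0.75,[0.001,0.016,0.024],[-0.009,0.042,0.086]],[0.75,[0.002,0.015,0.024],[-0.01,0.043,0.085]],[0.75,[0.002,0.015,0.024],[-0.009,0.042,0.086]]]
[[0.75,[0.003,0.015,0.024],[-0.01,0.043,0.085]],[0.75,[0.002,0.014,0.025],[-0.009,0.042,0.086]],[0.75,[0.0,0.0,0.02],[0.0,0.0,0.0]],[0.75,[0.0,0.0,0.02],[0.0,0.0,0.0]]]
```

```bash
python3 -m pendant '[[0.75,[-0.007,0.031,0.005],[-0.032,0.032,0.081]],[0.75,[-0.005,0.031,0.006],[-0.032,0.032,0.081]],[0.75,[-0.003,0.031,0.007],[-0.032,0.032,0.081]],[0.75,[0.0,0.031,0.007],[-0.032,0.031,0.081]],[0.75,[0.002,0.031,0.009],[-0.032,0.032,0.081]],[0.75,[0.005,0.03,0.009],[-0.033,0.031,0.082]],[0.75,[0.001,0.016,0.023],[-0.009,0.042,0.086]],[0.75,[0.001,0.016,0.024],[-0.009,0.042,0.086]],[0.75,[0.002,0.015,0.024],[-0.01,0.043,0.085]],[0.75,[0.002,0.015,0.024],[-0.009,0.042,0.086]]]'
python3 -m pendant '[[0.75,[0.003,0.015,0.024],[-0.01,0.043,0.085]],[0.75,[0.002,0.014,0.025],[-0.009,0.042,0.086]],[0.75,[0,0,0],[0,0,0]],[0.75,[0,0,0],[0,0,0]]]'; python3 lg.py
python3 - <<'E'
from plan import *
from scene import *
from plant import *
from h import *
p,R,q=cur()
Rg=Rtool(-u,sx); e=seat1+.027*u
print((R.inv()*Rg).as_rotvec(), R.inv().apply(e-p))
s=snapshot("wrist"); cv2.imwrite("pics/wrist9.png",s["image"][:,:,::-1])
s=snapshot("side"); cv2.imwrite("pics/side9.png",cv2.resize(s["image"][170:350,180:380,::-1],None,fx=3.3,fy=3.3,interpolation=cv2.INTER_CUBIC))
E
```

```text
t: 26.18
tool_pos: [0.496, -0.2022, 0.229]
ee_rot: [3.075, -0.434, -1.075]
force: [0.2, 0.5, -0.1]
opening: 0.0705
t: 26.68
tool_pos: [0.4798, -0.2389, 0.1907]
ee_rot: [-3.14, -0.524, -1.262]
force: [-0.7, -0.5, 0.6]
opening: 0.0705
q [-0.299 -0.16   1.733 -0.442  1.277  1.029] F [-0.7 -0.5  0.6] M [0.2  0.19 0.03] p [ 0.4798 -0.2389  0.1907] r [-3.14  -0.524 -1.262]
[-0.00221489 -0.00077185  0.00029053] [-0.00075153  0.00128787  0.0808369 ]
```

View pics/wrist9.png

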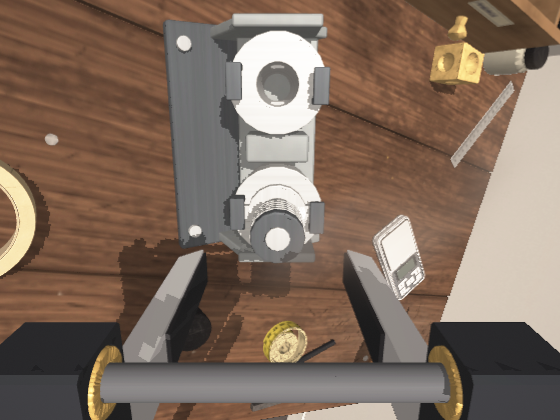

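View pics/side9.png

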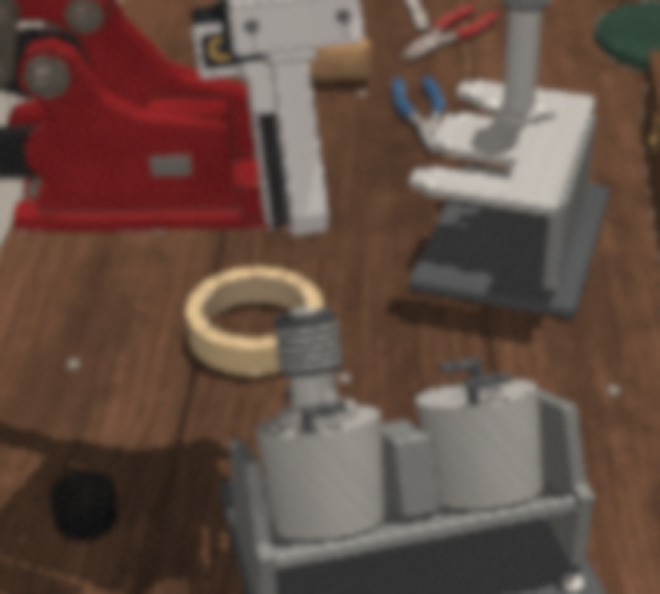

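```bash
python3 -m pendant '[[0.75,[-0.001,0.001,0.02],[-0.002,-0.001,0]],[0.75,[0,0,0.02],[0,0,0]],[0.75,[0,0,0.015],[0,0,0]],[0.75,[0,0,0.013],[0,0,0]],[0.75,[0,0,0.011],[0,0,0]],[0.75,[0,0,0],[0,0,0]],[0.75,[0,0,0],[0,0,0]]]'; python3 lg.py
python3 - <<'E'
from plan import *
from scene import *
p,R,q=cur()
Rg=Rtool(-u,sx); e=seat1+.027*u
print((R.inv()*Rg).as_rotvec(), R.inv().apply(e-p))
from plant import *
from h import *
s=snapshot("wrist"); cv2.imwrite("pics/wrist10.png",s["image"][:,:,::-1])
E
```

```text
t: 27.65
tool_pos: [0.4897, -0.2766, 0.1213]
ee_rot: [3.141, -0.524, -1.263]
force: [0.8, 1.2, 0.3]
opening: 0.0705
q [-0.372 -0.071  1.795 -0.449  1.113  1.031] F [0.8 1.2 0.3] M [0.17 0.24 0.  ] p [ 0.4897 -0.2766  0.1213] r [ 3.141 -0.524 -1.263]
[ 0.00105715 -0.00010851 -0.00127312] [ 0.00028529 -0.00085969  0.00118404]
```

View pics/wrist10.png

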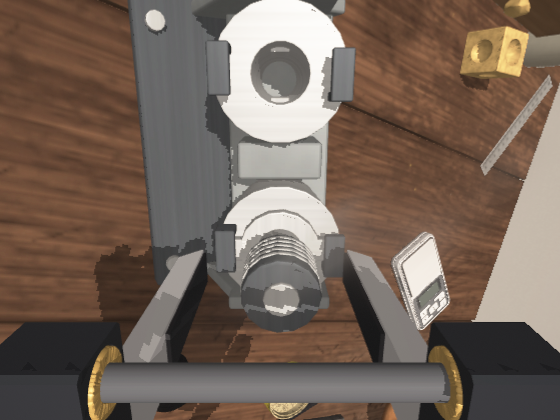

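Well placed between the jaws; close and turn.

```bash
python3 -m pendant '[[0,[0,0,0],[0,0,0]],[0,[0,0,0],[0,0,0]],[0,[0,0,0],[0,0,0]],[0,[0,0,0],[0,0,0]],[0,[0,0,0],[0,0,0]]]' 60; python3 lg.py
python3 -m pendant '[[0,[0,0,0],[0,0,-0.15]],[0,[0,0,0],[0,0,-0.15]],[0,[0,0,0],[0,0,-0.16]],[0,[0,0,0],[0,0,-0.16]],[0,[0,0,0],[0,0,-0.16]],[0,[0,0,0],[0,0,-0.16]],[0,[0,0,0],[0,0,-0.16]],[0,[0,0,0],[0,0,0]]]'; python3 lg.py
for i in 1 2 3 4; do python3 -m pendant '[[0,[0,0,-0.003],[0,0,0]],[0,[0,0,0],[0,0,0]]]' | grep -vE "t:|rot"; done
```

```text
t: 28.32
tool_pos: [0.4902, -0.2782, 0.1224]
ee_rot: [3.141, -0.528, -1.263]
force: [1.4, -5.2, 0.4]
opening: 0.0356
q [-0.373 -0.071  1.794 -0.452  1.111  1.031] F [ 1.4 -5.2  0.4] M [-0.76  0.02 -0.08] p [ 0.4902 -0.2782  0.1224] r [ 3.141 -0.528 -1.263]
t: 29.32
tool_pos: [0.4899, -0.2771, 0.1217]
ee_rot: [2.665, -0.23, -0.109]
force: [-0.4, -1.5, 1.0]
opening: 0.0349
q [-0.372 -0.071  1.794 -0.45   1.113 -0.068] F [-0.4 -1.5  1. ] M [-0.42  0.08  0.05] p [ 0.4899 -0.2771  0.1217] r [ 2.665 -0.23  -0.109]
tool_pos: [0.4893, -0.2764, 0.1225]
force: [4.5, -9.1, -6.3]
opening: 0.0352
tool_pos: [0.489, -0.2749, 0.125]
force: [4.8, -7.4, -5.3]
opening: 0.0354
tool_pos: [0.4883, -0.2732, 0.1284]
force: [1.6, -6.0, -2.0]
opening: 0.0353
tool_pos: [0.4876, -0.2716, 0.1312]
force: [1.8, -4.7, -1.1]
opening: 0.0349
```

Run:
```python
from plant import *
from h import *
s=snapshot("wrist"); cv2.imwrite("pics/wrist11.png",s["image"][:,:,::-1])
s=snapshot("side"); cv2.imwrite("pics/side11.png",cv2.resize(s["image"][230:340,230:340,::-1],None,fx=5.4,fy=5.4,interpolation=cv2.INTER_CUBIC))
```

```text
(no output)
```

View pics/wrist11.png

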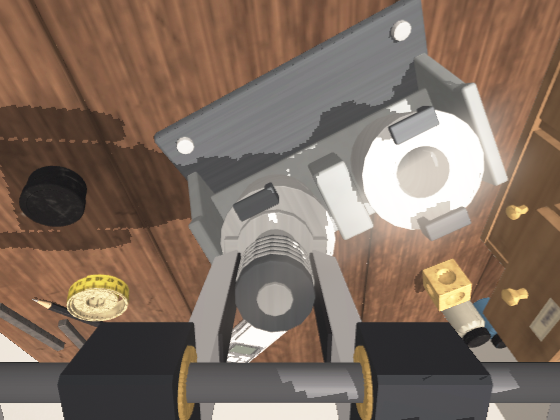

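View pics/side11.png

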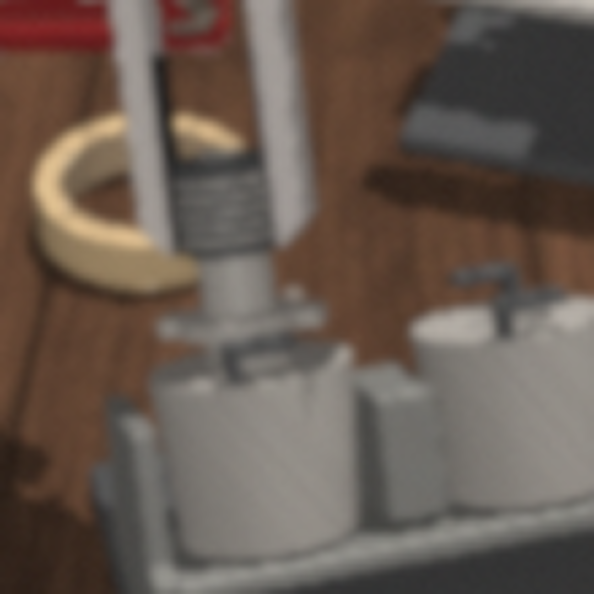

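```bash
python3 -m pendant '[[0,[0,0,-0.008],[0,0,0]],[0,[0,0,-0.008],[0,0,0]],[0,[0,0,0],[0,0,0]]]' | grep -E "pos|force"; python3 -m pendant '[[0,[0,0,-0.01],[0,0,0]],[0,[0,0,-0.01],[0,0,0]],[0,[0,0,-0.01],[0,0,0]],[0,[0,0,-0.01],[0,0,0]],[0,[0,0,-0.015],[0,0,0]],[0,[0,0,-0.015],[0,0,0]],[0,[0,0,-0.015],[0,0,0]],[0,[0,0,0],[0,0,0]]]'; python3 lg.py
python3 - <<'E'
from plan import *
from scene import *
p,R,q=cur()
Rd=Rtool([0,0,-1],fx)
t=slot(1)-fx*.027; print(slot(1))
p,R,q=rows(p,R,q,[(np.array([.53,-.1,.27]),Rtool(-u+np.array([0,0,-1.2]),fx),5),(np.array([*t[:2],.20]),Rd,6)],0,nd=3)
E
```

```text
tool_pos: [0.4851, -0.2621, 0.1449]
force: [0.1, 0.4, -2.0]
t: 31.8
tool_pos: [0.4733, -0.2224, 0.2208]
ee_rot: [2.666, -0.231, -0.107]
force: [0.2, -0.3, -2.6]
opening: 0.035
q [-0.265 -0.193  1.701 -0.445  1.351 -0.065] F [ 0.2 -0.3 -2.6] M [ 0.4   0.24 -0.02] p [ 0.4733 -0.2224  0.2208] r [ 2.666 -0.231 -0.107]
[0.60819083 0.00691182 0.095     ]
err 0.0 clear [0.07  0.026 0.028 0.302] dq/row [0.027 0.036 0.067 0.049 0.073 0.03 ] endq [-0.07  0.16  1.3  -0.    1.68  0.18] endp [0.5824 0.0138 0.2   ]
[[0,[0.011,-0.019,-0.018],[0.05,-0.029,0.016]],[0,[0.01,-0.02,-0.018],[0.05,-0.028,0.016]],[0,[0.009,-0.022,-0.017],[0.05,-0.029,0.017]],[0,[0.008,-0.022,-0.016],[0.05,-0.028,0.016]],[0,[0.007,-0.023,-0.015],[0.05,-0.029,0.017]],[0,[0.003,-0.023,0.008],[0.034,-0.021,0.002]],[0,[0.003,-0.022,0.008],[0.033,-0.021,0.002]],[0,[0.003,-0.022,0.009],[0.034,-0.021,0.002]],[0,[0.003,-0.022,0.01],[0.033,-0.021,0.002]],[0,[0.003,-0.021,0.01],[0.034,-0.021,0.002]]]
[[0,[0.003,-0.021,0.011],[0.033,-0.021,0.002]]]
```

```bash
python3 -m pendant '[[0,[0.011,-0.019,-0.018],[0.05,-0.029,0.016]],[0,[0.01,-0.02,-0.018],[0.05,-0.028,0.016]],[0,[0.009,-0.022,-0.017],[0.05,-0.029,0.017]],[0,[0.008,-0.022,-0.016],[0.05,-0.028,0.016]],[0,[0.007,-0.023,-0.015],[0.05,-0.029,0.017]],[0,[0.003,-0.023,0.008],[0.034,-0.021,0.002]],[0,[0.003,-0.022,0.008],[0.033,-0.021,0.002]],[0,[0.003,-0.022,0.009],[0.034,-0.021,0.002]],[0,[0.003,-0.022,0.01],[0.033,-0.021,0.002]],[0,[0.003,-0.021,0.01],[0.034,-0.021,0.002]]]'
python3 -m pendant '[[0,[0.003,-0.021,0.011],[0.033,-0.021,0.002]],[0,[0,0,0],[0,0,0]],[0,[0,0,0],[0,0,0]]]'; python3 lg.py
python3 - <<'E'
from plan import *
from scene import *
from plant import *
from h import *
p,R,q=cur(); Rd=Rtool([0,0,-1],fx)
d=p-slot(1); print("fork x,y,z mm",d@fx*1000,d@fy*1000,(p[2]-.1235)*1000,(R.inv()*Rd).as_rotvec())
s=snapshot("wrist"); cv2.imwrite("pics/wrist12.png",s["image"][:,:,::-1])
s=snapshot("side"); cv2.imwrite("pics/side12.png",cv2.resize(s["image"][130:290,250:410,::-1],None,fx=3.7,fy=3.7,interpolation=cv2.INTER_CUBIC))
E
```

```text
t: 33.05
tool_pos: [0.5737, -0.0045, 0.208]
ee_rot: [3.11, -0.015, -0.257]
force: [0.4, -0.7, -2.7]
opening: 0.0353
t: 33.42
tool_pos: [0.5818, 0.0132, 0.198]
ee_rot: [3.141, 0.003, -0.259]
force: [0.0, -0.2, -3.1]
opening: 0.0353
q [-0.075  0.163  1.302 -0.     1.681  0.185] F [ 0.  -0.2 -3.1] M [-0.08  0.11 -0.  ] p [0.5818 0.0132 0.198 ] r [ 3.141e+00  3.000e-03 -2.590e-01]
fork x,y,z mm -27.08377190083879 -0.6996905891970823 74.49845664075158 [ 0.00063208  0.00325416 -0.00078938]
```

View pics/wrist12.png

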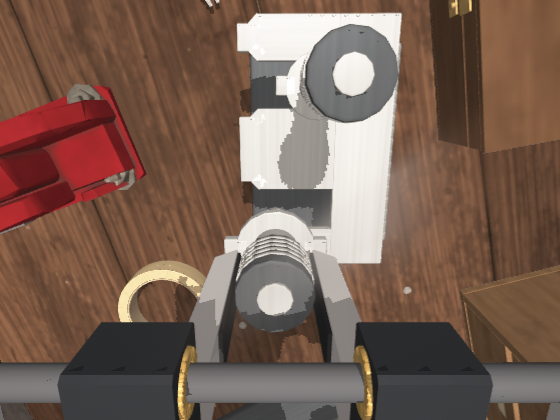

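View pics/side12.png

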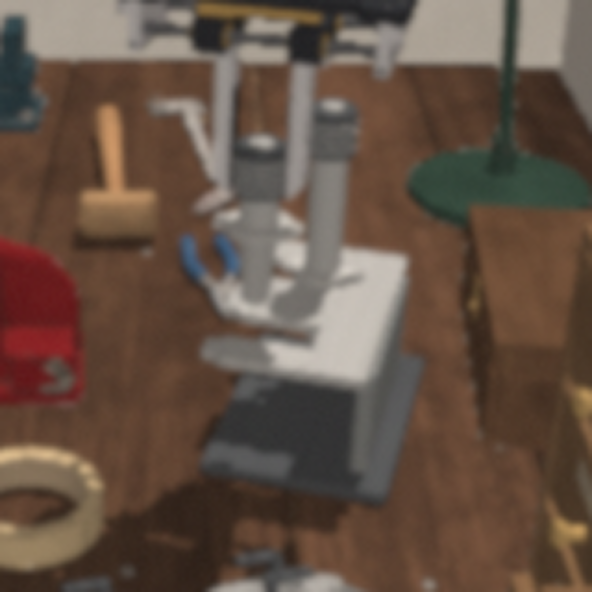

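```bash
python3 -m pendant '[[0,[0,-0.001,0.015],[0,0.003,0]],[0,[0,0,0.015],[0,0,0]],[0,[0,0,0.01],[0,0,0]],[0,[0,0,0.01],[0,0,0]],[0,[0,0,0],[0,0,0]]]'; python3 -m pendant '[[0,[0,0,0.008],[0,0,0]],[0,[0,0,0.008],[0,0,0]],[0,[0,0,0.004],[0,0,0]],[0,[0,0,0],[0,0,0]]]'; python3 lg.py
python3 - <<'E'
from plan import *
from scene import *
from plant import *
from h import *
p,R,q=cur(); Rd=Rtool([0,0,-1],fx)
d=p-slot(1); print("fork x,y,z mm",d@fx*1000,d@fy*1000,(p[2]-.1235)*1000,(R.inv()*Rd).as_rotvec())
s=snapshot("side"); cv2.imwrite("pics/side13.png",cv2.resize(s["image"][130:290,250:410,::-1],None,fx=3.7,fy=3.7,interpolation=cv2.INTER_CUBIC))
E
```

```text
t: 34.15
tool_pos: [0.5812, 0.0144, 0.1462]
ee_rot: [3.141, 0.003, -0.259]
force: [-0.1, -0.6, -1.5]
opening: 0.035
t: 34.65
tool_pos: [0.5816, 0.0144, 0.1272]
ee_rot: [3.141, 0.002, -0.259]
force: [1.1, 0.7, -2.0]
opening: 0.0352
q [-0.073  0.186  1.415  0.     1.542  0.186] F [ 1.1  0.7 -2. ] M [-0.07  0.06 -0.06] p [0.5816 0.0144 0.1272] r [ 3.141e+00  2.000e-03 -2.590e-01]
fork x,y,z mm -27.621702784132477 0.4769705075011492 3.662669729099094 [ 0.00021777  0.00164291 -0.00066502]
```

View pics/side13.png

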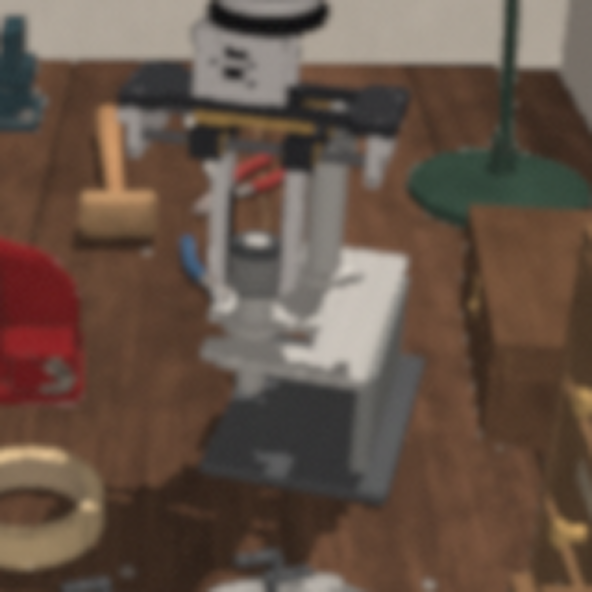

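```bash
python3 -m pendant '[[0,[0.008,0,0],[0,0,0]],[0,[0.008,0,0],[0,0,0]],[0,[0.006,0,0],[0,0,0]],[0,[0,0,0],[0,0,0]]]'|grep -E "pos|force"
for i in 1 2 3 4; do python3 -m pendant '[[0,[0.0015,0,0],[0,0,0]],[0,[0,0,0],[0,0,0]]]' | grep -E "pos|force"; done
python3 - <<'E'
from plan import *
from scene import *
p,R,q=cur(); d=p-slot(1); print("fork x,y,z mm",d@fx*1000,d@fy*1000)
E
```

```text
tool_pos: [0.6037, 0.0086, 0.1275]
force: [-0.2, 0.1, -2.7]
tool_pos: [0.6046, 0.0084, 0.1277]
force: [-0.3, -0.1, -2.3]
tool_pos: [0.6061, 0.008, 0.1277]
force: [-0.3, 0.0, -2.0]
tool_pos: [0.6076, 0.0076, 0.1277]
force: [0.4, -0.4, -2.4]
tool_pos: [0.609, 0.0072, 0.1277]
force: [0.0, -0.1, -2.1]
fork x,y,z mm 0.7435351340382972 0.5269456622509887
```

```bash
python3 -m pendant '[[0,[0.0015,0,0],[0,0,0]],[0,[0,0,0],[0,0,0]]]' | grep -E "pos|force"; for i in 1 2 3 4; do python3 -m pendant '[[0,[0,0,0.0015],[0,0,0]],[0,[0,0,0],[0,0,0]]]' | grep -E "pos|force"; done
```

```text
tool_pos: [0.6105, 0.0068, 0.1277]
force: [-0.1, 1.5, -2.2]
tool_pos: [0.6102, 0.0069, 0.1259]
force: [0.2, 0.1, -1.6]
tool_pos: [0.6104, 0.0069, 0.1246]
force: [0.5, 0.0, -1.7]
tool_pos: [0.6105, 0.0068, 0.1244]
force: [-2.3, -0.8, 3.8]
tool_pos: [0.6105, 0.0069, 0.1244]
force: [-4.2, -0.8, 9.4]
```

```bash
python3 -m pendant '[[0.45,[0,0,-0.001],[0,0,0]],[0.6,[0,0,0],[0,0,0]],[0.6,[0,0,0],[0,0,0]],[0.8,[0,0,0],[0,0,0]],[0.8,[0,0,0],[0,0,0]]]' ; python3 -m pendant '[[0.8,[0,0,-0.01],[0,0,0]],[0.8,[0,0,-0.03],[0,0,0]],[0.8,[0,0,-0.04],[0,0,0]],[0.8,[0,0,-0.05],[0,0,0]],[0.8,[0,0,-0.05],[0,0,0]],[0.8,[0,0.03,-0.03],[0,0,0]],[0.8,[-0.03,0.04,0],[0,0,0]],[0.8,[-0.04,0.04,0],[0,0,0]],[0.8,[-0.04,0.04,0],[0,0,0]],[0.8,[0,0,0],[0,0,0]]]'; python3 lg.py; python3 chk.py short 1; python3 chk.py tall 0 2>/dev/null
```

```text
t: 38.08
tool_pos: [0.6104, 0.0069, 0.1224]
ee_rot: [3.142, 0.001, -0.259]
force: [0.0, -0.2, 0.7]
opening: 0.0728
t: 39.33
tool_pos: [0.4635, -0.1112, 0.3349]
ee_rot: [3.141, -0.003, -0.263]
force: [0.3, -0.4, 0.7]
opening: 0.075
q [-3.540e-01 -6.800e-02  1.272e+00 -1.000e-03  1.934e+00 -9.100e-02] F [ 0.3 -0.4  0.7] M [-0.06  0.07 -0.01] p [ 0.4635 -0.1112  0.3349] r [ 3.141e+00 -3.000e-03 -2.630e-01]
short wrist 1747 off fx,fy,z mm [0.4 0.2 0.6] tilt [0.014 0.026] med 0.0004960205963506076
short side 288 off fx,fy,z mm [ 1.7  0.9 -1.2] tilt [0.001 0.003] med 0.0006892530552844636
short top 169 off fx,fy,z mm [ 0.2 -1.   0.6] tilt [0.019 0.003] med 0.0009711764555238034
tall wrist 0 off fx,fy,z mm [0. 0. 0.] tilt [0. 0.] med nan
tall side 437 off fx,fy,z mm [ 2.3  1.  -1. ] tilt [-0.025 -0.01 ] med 0.0009494791228151604
tall top 274 off fx,fy,z mm [ 1.4 -2.6  0.5] tilt [-0.003  0.008] med 0.0006442726220122191
```

```bash
python3 -c "
import cv2
im=cv2.imread('pics/chk_tall_side.png');cv2.imwrite('pics/fs.png',cv2.resize(im[130:350,170:410],None,fx=3.2,fy=2.7,interpolation=cv2.INTER_CUBIC))"
```

```text
(no output)
```

View pics/fs.png

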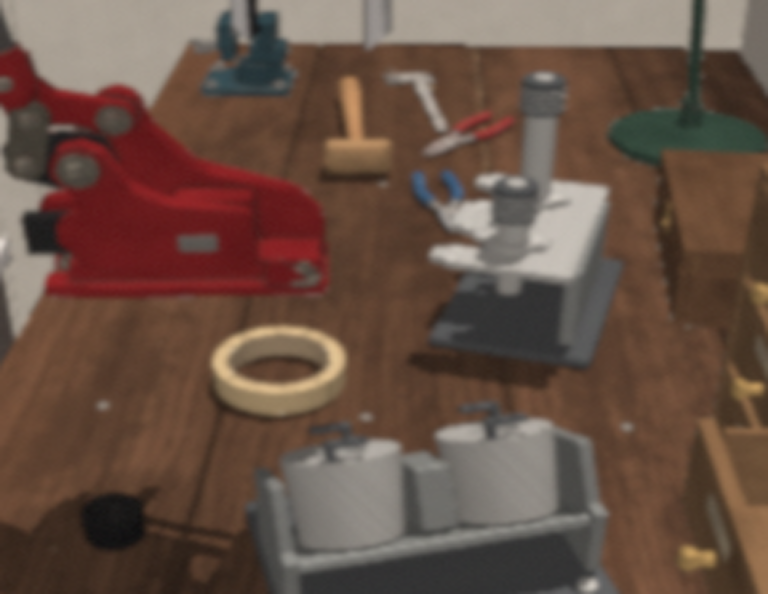

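View pics/chk_tall_wrist.png

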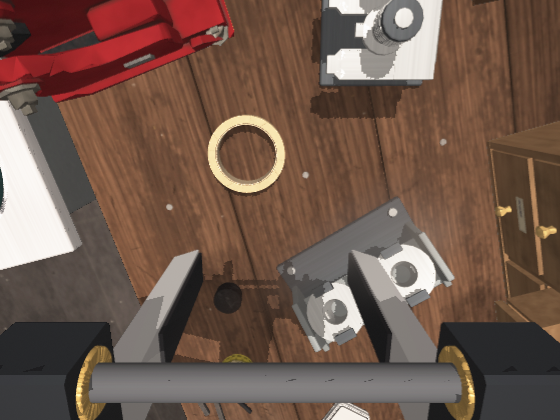

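View pics/chk_tall_top.png

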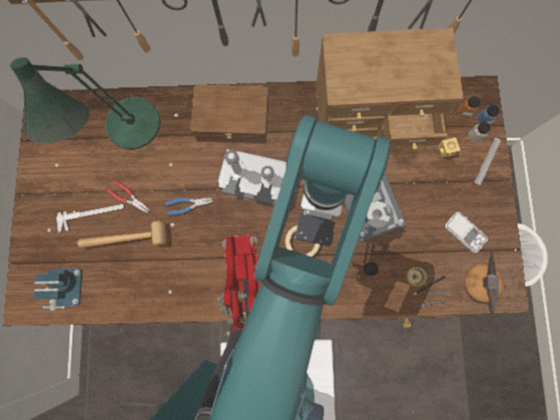

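```bash
python3 -c "
from plant import *
print(finish_job()); print(read_state()['t'])"
```

```text
the job is handed in; nothing more can be done
None
the job is handed in; nothing more can be done
```

I drew out both arbors and hung them in the fork, the tall one first in slot0 and the short one in slot1. I handed the job in after about 39.5 s of robot time; no verdict was reported.

**How each was moved:** I gripped each by the head and turned it about 62° anticlockwise. The pull peaked at about 14 N for the tall arbor and 11 N for the short one. Each was lowered into the middle of its slot, slid back until it touched lightly, set down and released.

**Last checks:**
- **Position:** cylinder fits in the side and top pictures put both arbors within about 3 mm of home, 1.2 mm of the plate height and 0.03 rad of upright. The short arbor's wrist-picture fit agreed.
- **Loose items:** the tape, tin and pliers look unmoved in the pictures. I did not measure them again.
- **Robot:** the gripper stands clear of everything, with no force on it.

**Disagreements:**
- **Fork position:** the side camera put the fork about 5 to 7 mm further to −y than the other two. I believe that was bias from the slot walls, and used the top and wrist cameras.
- **Tall arbor fits:** one wrist fit of the tall arbor gave a 10 mm offset with 0.08 rad of tilt. It was taken almost from overhead, so those two trade off against each other, and the side view contradicted it. The final wrist view did not see enough of the tall arbor to fit it.
- **Red press lever:** it lies in the arm's path. A fingertip probe passed through it with no force, so I let the forearm pass through it too.

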